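# Make ready the embossing press

## Robot

A 7-joint arm with a two-finger parallel gripper is mounted at the origin on the work surface. World frame = base frame: x ahead of the robot, y to its left, z up, the work surface at z = 0. Lengths are in m, angles in degrees, forces in N, time in s.
With the tool pointing down it reaches from about 0.425 to 0.875 m from the base axis. Payload 4.7 kg.
Tool frame: the origin (TCP) lies at the centre of the arm's flange, where the gripper is bolted on; the fingertips stand 182 mm ahead of it and the grasp point (between the pads) lies 164 mm ahead of it; z points along the fingers, x is the direction in which the jaws open and shut, and the axes are right-handed (so a half turn about z gives the same grasp; the last joint's range is limited). The gripper opens to 87 mm and grips with 3 to 60 N. Pads are 19 mm wide; open, the fingers measure 117 mm over their backs; the gripper's body (75 mm by 190 mm) begins 51 mm behind the grasp point.
Start: joints at [-62.733, 18.392, -4.016, 83.108, 1.295, 78.541, -3.26], TCP at [0.29, 0.582, 0.405] pointing down, gripper open.
Joint ranges: [-163.93, 163.93], [-17.29, 119.83], [-79.2, 71.16], [3.27, 140.29], [-89.18, 269.18], [5.43, 117.66], [-154.24, 154.24]. Speed limits (degrees/s): [147.25, 147.25, 180, 180, 180, 180, 180].

## Interface

Orientations are given as [roll, pitch, yaw] about the fixed x, y, z axes, in that order (R = Rz(yaw) Ry(pitch) Rx(roll)).
In Python, from cell import env gives the robot as it stands. The module is installed in compiled form; this text tells all that it offers.
- The arm moves only by the tool carry_out, never from a script. Its argument "increments" is a list of rows, each a list of 5 numbers: the shift along the world's x, y, z in m, then the turn about the world's z in degrees, then the gripper's target within -1 to 1 (shut at 1, half-way at 0, fully open at -1). In form: [[dx, dy, dz, spin, jaw], ...]. A call has 1 to 20 rows; each row is the pose to reach, as a shift and turn from the pose commanded when the call began; what a row does not reach only later rows make up. A row lasts 1/10 s, in which the tool goes at most 50 mm and 8.59 degrees, less where a joint would pass 70% of its speed; a pose out of reach is approached as far as the arm can. A call with a gripper value outside its range is refused whole. The fingers move at their own pace and stop on an object; "grip_force" is the grip in N (left out, the last holds). Time passes only in rows, so rows that repeat a pose let the fingers close. It gives the time, the measured TCP pose, the force and the opening at its end, in the units of the state.
- env.get_obs(): the state, without advancing time (a new reading comes with each control period).
- env.read_camera(name): name is "side" or "top" or "wrist"; returns (picture, depth): 400x640x3 uint8, red, green, blue; 400x640 float32, m along the optical axis (not along the pixel's ray), 0 where there is no reading.
- env.get_calibration(name): a dict with "K" (3x3 intrinsics, pixels), "camera_from_world" (4x4, takes a point from world to camera coordinates); the wrist camera has in their place "T_tool_cam" (4x4, takes a point from camera to tool coordinates, whose origin is the TCP and whose axes are the tool frame's). Camera axes: x right, y down, z forward; pixel columns grow to the right and rows downward; lengths in m; the calibration is good to about 2 mm. A picture is of the moment at which its call begins: read the wrist's pose just before it. get_calibration takes no time and is no camera call.
- env.sign_off(): hands the job in, once; it reports no verdict.
The state is a dict: "time_s": time; "qpos": joint angles; "joint_velocities": joint speeds; "effort": joint torques, N m; "tool_pos": TCP position; "tool_rot": TCP orientation; "force": force on the tool from outside, world axes, zero at the start; "wrist_torque": the same for the moment, N m; "grip_width": finger opening in m.
Only numpy, scipy, OpenCV 4.12 (cv2) and the standard library are available. Lean on these libraries where they do the work, as an engineer would, in place of code of your own. Each camera call takes 0.05 s, during which the arm holds its last target.

## Task

Make the embossing press ready for the next run of belts: free the bed clamp, draw the bed fully out, and stack the set flat and square in the nest on it, the dark steel bolster first, then every orange packing plate on the bench, then the brass die face up with its red mark at the same end as the nest's white mark. Turn the nest until its white mark points at the red index on the bed, then slide the bed fully home under the ram and lock the clamp. Leave the jar, thread and tools on the bench where they are.

Things in the scene. Friction and masses are not known exactly. Their poses are not given: they have to be found in the camera images.
- press: Fixed iron press on a 260 x 500 x 30 mm base. Origin: on the bench under the ram's centre. Its y axis runs along the bed's slide towards the column at its back (118 to 193 mm). The head (95 mm wide in x, y -40 to 160, z 278 to 352 mm) and steel platen (90 x 75 mm, underside 150 mm up) overhang the nest when the bed is home; a 340 mm cross bar along x is 457 mm up. Its place varies.
- bed (a joint): Position of the steel pull-out bed (plate 180 mm wide, top 42 mm above the bench), in m: 0 = fully home under the ram (stop), 0.19 = fully out at the loading stop, moving along the press's -y. Slides with about 4 N of friction and stays where it is left. While the clamp is locked it cannot be pulled with less than about 15 N.
- bed_bar (a point): Middle of the bed's black pull bar, a 14 mm thick round bar, 76 mm long along the press's x, on the bed's front (-y) end; its axis is 75 mm above the bench, 33 mm above the bed plate. Axes are the press's. Pinch it from above with the fingers closing along the slide.
- bed_index (a point): The red index line on the bed plate, 82 mm from the nest's centre in the press's +x direction, level with the bed's top. Moves with the bed.
- clamp (a joint): Angle of the red clamp knob, rad: 0 = locked (bar across the slide, along the press's x; stop), growing anticlockwise seen from above to 1.5 = fully free (bar along the slide; stop). The clamp shoe leaves the bed's edge above about 0.45. It takes about 0.2 to 0.35 N m and stays where it is left. Starts locked.
- clamp_grip (a point): Centre of the red clamp knob's bar, on its vertical axis, 77 mm above the bench, 108 mm to the press's -x side of the slide's centre line, fixed on the base (not on the bed). Bar 56 mm long (its own x), 14 mm thick (y), 24 mm high: its top is 12 mm above this point. A white line marks one end. The bed edge, 42 mm high, passes 28 mm beside the axis.
- nest (a joint): Angle of the turning nest on the bed, rad: 0 = its white mark points at the red index on the bed; grows anticlockwise seen from above, -0.4 to 2.6. About 0.18 N m of friction holds it where it is left. Starts 0.6 to 2.0 away from the index.
- nest_floor (a point): Centre of the nest's pocket floor on its turning axis, 54 mm above the bench. x points to the nest's white mark, z up. The nest: dark disc 156 mm across with four aluminium corner guides, 46 mm high, 5 thick, round a pocket 74 (x) by 54 mm (y) for the 70 x 50 plates. Its long sides are open for x within 24 mm of the middle, so fingers can enter beside a plate held across its 50 mm width.
- nest_peg (a point): The nest's turning peg: upright round steel peg 16 mm thick with an 18 mm black ball top, 66 mm from the nest's centre on its -x side (the far end from the white mark). This point is on its axis 48 mm above the pocket floor, 102 mm above the bench, a good height to pinch; the top is 13 mm higher. Carry it round the nest's centre to turn the nest.
- nest_mark (a point): Outer end of the white line on the nest disc, 76 mm from the centre in the nest's +x direction.
- bolster: Bolster: dark steel plate 70 x 50 x 14 mm, 0.35 kg, lying flat. Origin: centre of its underside; x along its 70 mm length, z up.
- die: Die: brass block 70 x 50 x 20 mm with a raised rosette on its face, 0.5 kg, lying face up. Origin: centre of its underside; x along its 70 mm length towards the end with the red mark, z up out of the face.
- die_mark (a point): The red mark on the die's face, by the middle of one 50 mm end, 30 mm from its centre along its x.
- glue_jar: Bystander: closed white glue jar with black lid, 58 mm across, 60 mm high, standing among the plates. Origin: centre of its underside.
- thread_cream: Bystander: standing cone of cream thread, 60 mm across, 95 mm high. Origin: centre of its underside.
- thread_black: Bystander: standing cone of black thread, 60 mm across, 95 mm high. Origin: centre of its underside.
- thread_tan: Bystander: standing cone of tan thread, 60 mm across, 95 mm high. Origin: centre of its underside.
- glue_brush: Bystander: glue brush lying on the bench. Its x axis runs along it towards the bristles.
- awl: Bystander: awl with handle lying on the bench. Its x axis runs along it towards the point.
- hammer: Bystander: hammer lying on the bench. Its x axis runs along it towards the head.
- packing1: Packing plate 1 of up to three (absent ones read None): orange fibre plate 70 x 50 x 8 mm, 0.06 kg, lying flat on the bench. Origin: centre of its underside; x along its 70 mm length, z up.
- packing2: Packing plate 2 of up to three (absent ones read None): orange fibre plate 70 x 50 x 8 mm, 0.06 kg, lying flat on the bench. Origin: centre of its underside; x along its 70 mm length, z up.
- packing3: Packing plate 3 of up to three (absent ones read None): orange fibre plate 70 x 50 x 8 mm, 0.06 kg, lying flat on the bench. Origin: centre of its underside; x along its 70 mm length, z up.
Things that resemble listed ones, but are neither listed nor needed, are in the scene too. What is shaped like the packing2 but brown or pink is not meant.

How it is judged:
By the outcome, as a careful person would: the job done as asked, in the order asked, and still so for the second after the job is handed in, with the robot touching nothing.
Of packing1, packing2, packing3 only 1 to 3 are there at a start; the rules pass over those that are not, and their reading is None.
At some moment in a run one of bolster, packing1, packing2, packing3, die may be knocked a few centimetres aside while the robot is not near it.
It also fails if it takes over 210 s, if anything falls off the work surface, if the arm or the gripper's body presses on something with over 40 N, if the wrist force passes 120 N, or if a joint passes its speed limit or range.

## Working session

There is one attempt and no reset: what is moved stays moved. The work goes in short steps, Python scripts to look and compute and a tool call to move; the robot and the scene stay as the last step left them, time stands still between calls to the robot, and variables do not carry over. Pictures are saved under pics/ and viewed, and the job is handed in when it is done.

Besides the shell and the picture viewer there is one more tool, called after "Call:" by a JSON object that holds its "fn" and its "kwargs". carry_out: Moves the arm, as the interface text tells. Its arguments: {"type":"object","properties":{"increments":{"type":"array"},"grip_force":{"type":"number"}},"required":["increments"]}

```bash
mkdir -p pics
cat > h.py <<'E'
import numpy as np,cv2
from cell import env
def cal(n):
    c=env.get_calibration(n);K=np.array(c['K'])
    return K,(np.array(c['camera_from_world']) if 'camera_from_world' in c else None),(np.array(c['T_tool_cam']) if 'T_tool_cam' in c else None)
E
python3 - <<'E'
from h import *
print(env.get_obs())
for n in ['side','top','wrist']:
    p,d=env.read_camera(n)
    cv2.imwrite(f'pics/{n}0.png',p[:,:,::-1]); np.save(f'{n}0.npy',d)
    print(n,cal(n))
E
```

```text
{'time_s': 0.0, 'qpos': array([-62.73240489,  18.44137273,  -4.01632991,  83.17436061,
         1.29526943,  78.54251129,  -3.25989022]), 'joint_velocities': array([ 0.08292269,  0.00460939, -0.00340299, -0.01379004,  0.0169312 ,
        0.02159644,  0.06176378]), 'effort': array([-1.49825128e-04, -4.91297185e+01, -4.03919024e-01, -3.12520730e+01,
       -6.38848683e-02,  4.39469505e-02,  1.77060856e-04]), 'tool_pos': array([0.28955246, 0.58171752, 0.40363982]), 'tool_rot': array([1.79994189e+02, 1.12980343e-01, 6.35430582e+01]), 'force': array([ 0.96354923, -0.68414601,  0.85189385]), 'wrist_torque': array([-0.0545356 , -0.01262944,  0.01568685]), 'grip_width': 0.08711306546721918}
side (array([[443.3222624 ,   0.        , 313.69237762],
       [  0.        , 443.3222624 , 190.55181894],
       [  0.        ,   0.        ,   1.        ]]), array([[ 0.98681021, -0.16186559,  0.00226656, -0.52576875],
       [-0.09446822, -0.58718067, -0.80392451,  0.07154679],
       [ 0.13145859,  0.79310679, -0.59472704,  1.2153334 ],
       [ 0.        ,  0.        ,  0.        ,  1.        ]]), N
[... 226 characters left out ...]
       [-0.99889432, -0.01496008, -0.04456833,  0.52417937],
       [ 0.04444956,  0.0081806 , -0.99897814,  1.45132727],
       [ 0.        ,  0.        ,  0.        ,  1.        ]]), None)
wrist (array([[355.13015701,   0.        , 318.92201648],
       [  0.        , 355.13015701, 202.51568594],
       [  0.        ,   0.        ,   1.        ]]), None, array([[ 9.99999362e-01,  6.54376081e-04, -9.21148548e-04,
        -3.31710510e-04],
       [-3.70458395e-04,  9.60046803e-01,  2.79839236e-01,
        -7.77066900e-02],
       [ 1.06746582e-03, -2.79838717e-01,  9.60046433e-01,
         2.03662565e-02],
       [ 0.00000000e+00,  0.00000000e+00,  0.00000000e+00,
         1.00000000e+00]]))
```

View pics/top0.png

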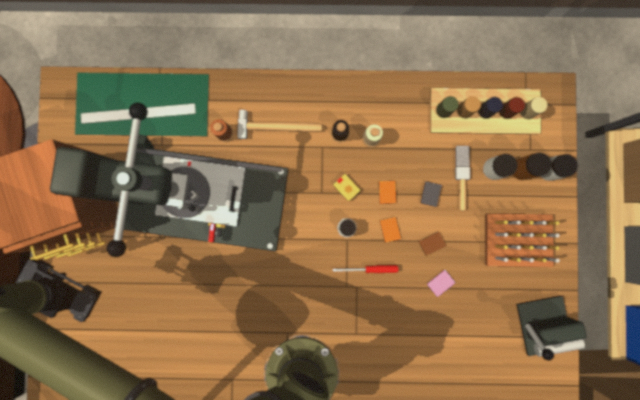

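View pics/side0.png

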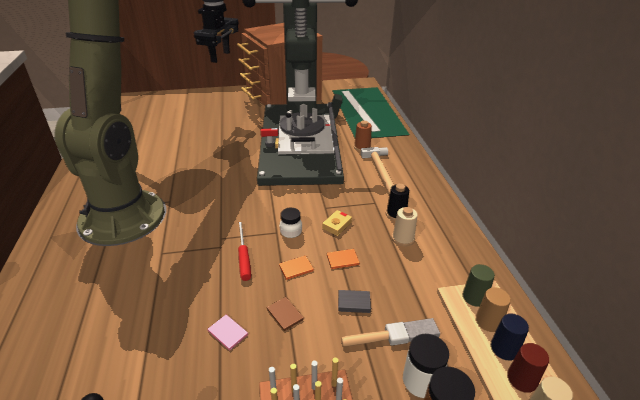

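View pics/wrist0.png

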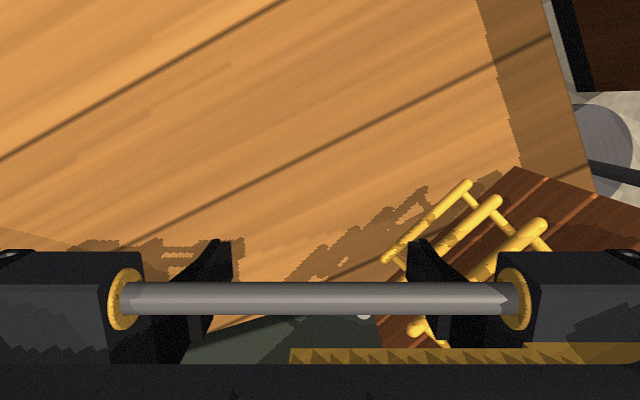

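Run:
```python
import cv2,numpy as np
p=cv2.imread('pics/top0.png')
cv2.imwrite('pics/tc1.png',cv2.resize(p[130:260,110:300],None,fx=4.2,fy=4.2,interpolation=cv2.INTER_CUBIC))
cv2.imwrite('pics/tc2.png',cv2.resize(p[160:300,320:480],None,fx=4.2,fy=4.2,interpolation=cv2.INTER_CUBIC))
s=cv2.imread('pics/side0.png')
cv2.imwrite('pics/sc1.png',cv2.resize(s[80:190,240:370],None,fx=5,fy=5,interpolation=cv2.INTER_CUBIC))
d=np.load('top0.npy'); print(d[200:203,200],d[192,388],d[187,347], d[300,400])
```

```text
[1.4212748 1.4209284 1.4186107] 1.4683077 1.4544989 1.460846
```

View pics/tc1.png

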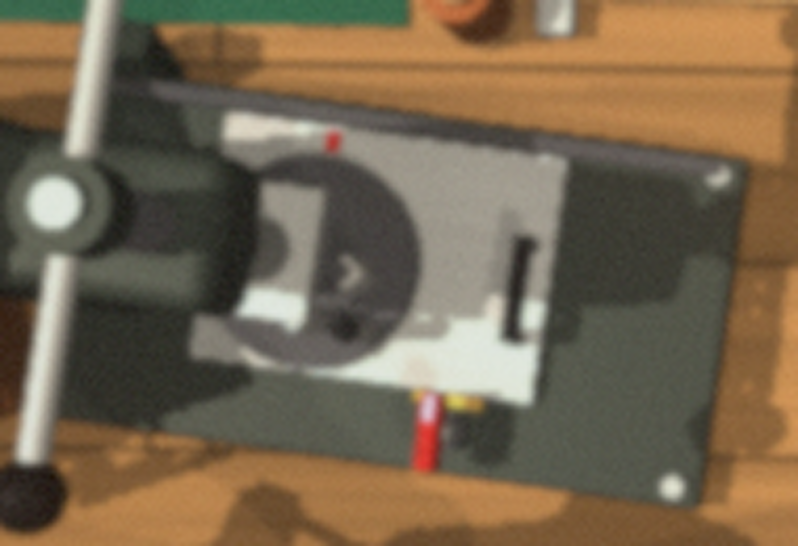

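View pics/tc2.png

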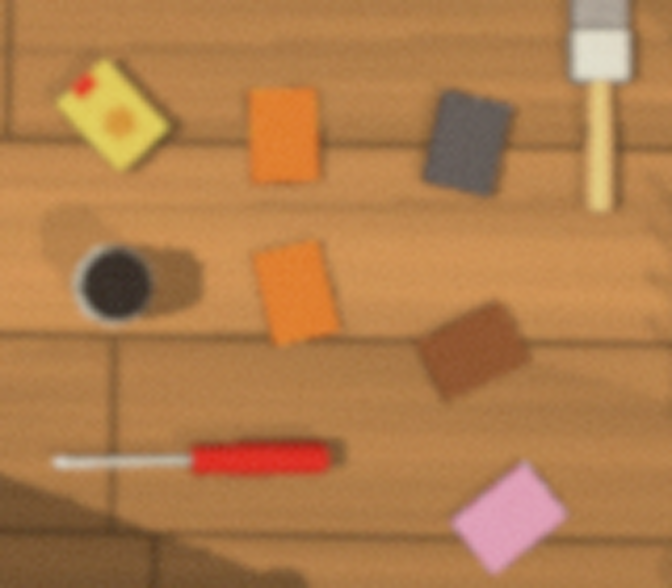

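View pics/sc1.png

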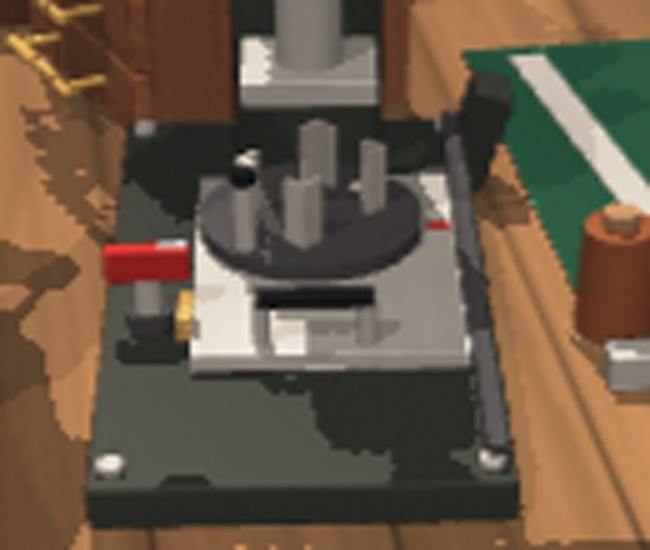

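```bash
cat >> h.py <<'E'
def ray(n,u,v,z,Twt=None):
    K,C,T=cal(n)
    if C is None: W=Twt@T
    else: W=np.linalg.inv(C)
    d=W[:3,:3]@np.linalg.inv(K)@np.array([u,v,1.]); o=W[:3,3]
    return o+d*(z-o[2])/d[2]
from scipy.spatial.transform import Rotation as R
def twt():
    o=env.get_obs();M=np.eye(4);M[:3,:3]=R.from_euler('xyz',o['tool_rot'],degrees=True).as_matrix();M[:3,3]=o['tool_pos'];return M
def proj(n,P,Twt=None):
    K,C,T=cal(n)
    if C is None: C=np.linalg.inv(Twt@T)
    q=C[:3,:3]@np.array(P)+C[:3,3]; q=K@q; return q[:2]/q[2]
def rects(mask,n,z,Twt=None,mina=60):
    cs,_=cv2.findContours(mask.astype(np.uint8),cv2.RETR_EXTERNAL,cv2.CHAIN_APPROX_NONE)
    out=[]
    for c in cs:
        if cv2.contourArea(c)<mina: continue
        P=np.array([ray(n,*q[0],z,Twt)[:2] for q in c],np.float32)
        (cx,cy),(w,h),a=cv2.minAreaRect(P*1000)
        if w<h: w,h=h,w;a+=90
        out.append((np.round([cx,cy,w,h,(a+90)%180-90],1),c.reshape(-1,2).mean(0).round()))
    return out
E
python3 - <<'E'
from h import *
p=cv2.imread('pics/top0.png');hsv=cv2.cvtColor(p,cv2.COLOR_BGR2HSV)
f=lambda x,y:(110+x/4.2,130+y/4.2)
for nm,xy,z in [('bfr',(748,165),.03),('bfl',(698,505),.03),('cl1',(433,395),.089),('cl2',(426,470),.089),('bar1',(528,238),.08),('bar2',(512,340),.08),('bed1',(567,158),.042),('bed2',(535,403),.042),('idx',(334,142),.042),('pegtop',(347,322),.115),('disc',(322,260),.054),('wm',(350,270),.06)]:
    print(nm,ray('top',*[a-.5/4.2 for a in f(*xy)],z).round(4))
H,S,V=cv2.split(hsv)
for q in [(192,388),(229,390),(193,431),(187,347)]: print(hsv[q])
roi=np.zeros(H.shape,bool);roi[165:300,320:480]=1
print('or',rects(roi&(H>8)&(H<16)&(S>205)&(V>190),'top',.008))
print('or all',[ (c[0],c[1]) for c in rects((H>8)&(H<16)&(S>205)&(V>190),'top',.008)])
print('bol',rects(roi&(S<60)&(V<130),'top',.014))
print('die',rects(roi&(H>20)&(H<32)&(S>110)&(V>120)&(np.arange(640)[None]<380),'top',.02))
print('dmark',rects(roi&((H<6)|(H>174))&(S>150)&(V>150)&(np.arange(640)[None]<380),'top',.02,2))
E
```

```text
bfr [0.6258 0.0486 0.03  ]
bfl [0.3772 0.0804 0.03  ]
cl1 [0.4543 0.2612 0.089 ]
cl2 [0.402  0.2647 0.089 ]
bar1 [0.5661 0.199  0.08  ]
bar2 [0.4939 0.2086 0.08  ]
bed1 [0.6276 0.1793 0.042 ]
bed2 [0.4495 0.1984 0.042 ]
idx [0.6369 0.3493 0.042 ]
pegtop [0.5037 0.3155 0.115 ]
disc [0.55  0.352 0.054]
wm [0.5427 0.33   0.06  ]
[ 13 199 223]
[ 13 201 223]
[ 12  33 101]
[ 19 180 212]
or []
or all []
bol [(array([ 558. , -392.8,   63.3,   45.6,  -13.2]), array([431., 194.]))]
die [(array([ 573.5, -131.6,   72. ,   52.5,   45.7]), array([346., 187.]))]
dmark [(array([ 323.7, -215.3,   39.9,   18.3,  -89.1]), array([373., 269.]))]
```

Run:
```python
from h import *
for u,v in [(116,248),(137,111),(123,178)]: print(ray('top',u,v,.457).round(3))
for u,v in [(249,1),(351,1)]: print(ray('side',u,v,.457).round(3))
hsv=cv2.cvtColor(cv2.imread('pics/top0.png'),cv2.COLOR_BGR2HSV);H,S,V=cv2.split(hsv)
roi=np.zeros(H.shape,bool);roi[165:300,320:480]=1
print('or all',rects((H>10)&(H<16)&(S>185)&(V>195),'top',.008))
print('dmark',rects(roi&((H<8)|(H>172))&(S>150)&(V>120)&(np.arange(640)[None]<366),'top',.02,0))
```

```text
[0.401 0.381 0.457]
[0.699 0.346 0.457]
[0.552 0.371 0.457]
[0.402 0.372 0.457]
[0.696 0.326 0.457]
or all [(array([ 445.6, -269.3,   66.7,   47.3,   14.5]), array([390., 229.])), (array([ 563.1, -260.4,   65.4,   46.6,    0.9]), array([387., 192.]))]
dmark []
```

Call:
{"fn": "carry_out", "kwargs": {"increments": [[-0.03,-0.04,0,0,0],[-0.05,-0.08,0,0,0],[-0.07,-0.12,0,0,0],[-0.085,-0.16,0,0,0],[-0.1,-0.2,0,0,0],[-0.075,-0.225,0,0,0],[-0.045,-0.245,0,0,0],[-0.01,-0.27,0,0,0],[0.02,-0.3,0,2,0],[0.05,-0.33,0,5,0],[0.07,-0.37,0,8,0],[0.09,-0.4,0,12,0],[0.11,-0.43,0,16,0],[0.13,-0.43,0,20,0],[0.14,-0.43,0,20,0],[0.14,-0.43,0,20,0],[0.14,-0.43,0,20,0]]}}

```text
time_s: 1.85
tool_pos: [0.429, 0.1528, 0.4044]
tool_rot: [-179.9, 0.0, 83.6]
force: [-0.0, 0.4, -0.3]
grip_width: 0.0435
```

```bash
cat > look.py <<'E'
import sys
from h import *
n=sys.argv[1]
M=twt();np.save(f'{n}_M.npy',M)
p,d=env.read_camera('wrist');cv2.imwrite(f'pics/{n}.png',p[:,:,::-1]);np.save(f'{n}.npy',d)
o=env.get_obs();print(o['time_s'],o['tool_pos'].round(4),o['tool_rot'].round(2),o['qpos'].round(1))
E
python3 look.py w1
```

```text
1.9 [0.4288 0.1528 0.4045] [-1.7994e+02  2.0000e-02  8.3600e+01] [-47.5  -6.7  22.9 110.1   2.7  76.2  58.2]
```

View pics/w1.png

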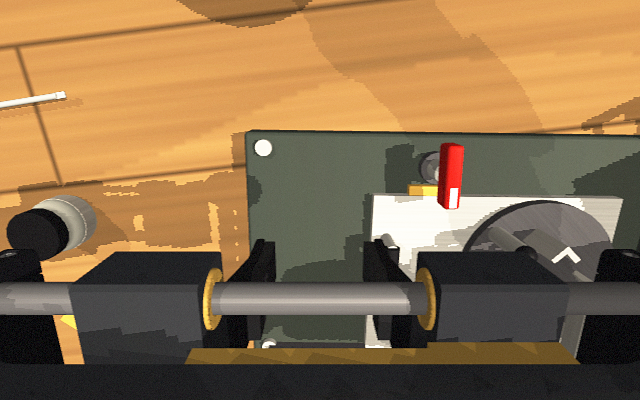

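Run:
```python
from h import *
M=np.load('w1_M.npy');p=cv2.imread('pics/w1.png')
cv2.imwrite('pics/w1c.png',cv2.resize(p[120:230,390:500],None,fx=5,fy=5,interpolation=cv2.INTER_CUBIC))
for nm,u,v,z in [('bfl',247,131,.03),('edge2',600,136,.03),('bedl',372,195,.042),('bedr',623,198,.042),('bl2',247,240,.03)]:
    print(nm,ray('wrist',u,v,z,M).round(4))
```

```text
bfl [0.3731 0.0875 0.03  ]
edge2 [0.4167 0.4317 0.03  ]
bedl [0.4483 0.2033 0.042 ]
bedr [0.4792 0.4519 0.042 ]
bl2 [0.4866 0.0682 0.03  ]
```

View pics/w1c.png

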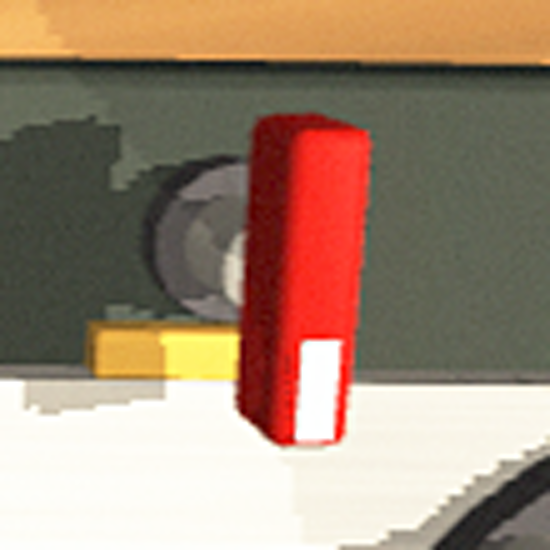

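Run:
```python
from h import *
M=np.load('w1_M.npy')
q=[ray('wrist',390+a/5,120+b/5,.089,M) for a,b in [(297,128),(371,130),(347,440),(280,442)]]
print(np.round(q,4),np.mean(q,0).round(4))
y=np.radians(-7.1);ex=np.array([np.cos(y),np.sin(y)]);ey=np.array([-ex[1],ex[0]])
c=np.mean(q,0)[:2]
bed=ray('wrist',372,195,.042,M)[:2]
print('centre line pt',c+.108*ex, 'bed x rel clamp',(bed-c)@ex,(bed-c)@ey)
```

```text
[[0.4    0.2641 0.089 ]
 [0.4017 0.2762 0.089 ]
 [0.4551 0.2722 0.089 ]
 [0.4542 0.2606 0.089 ]] [0.4277 0.2683 0.089 ]
centre line pt [0.53490508 0.25492012] bed x rel clamp 0.02842351424756278 -0.06192483692328415
```

Call:
{"fn": "carry_out", "kwargs": {"increments": [[0,0.05,-0.02,-1,0],[0,0.1,-0.05,-1,0],[-0.001,0.116,-0.09,-1,0],[-0.001,0.1155,-0.12,-1,0],[-0.001,0.1155,-0.15,-1,0],[-0.001,0.1155,-0.162,-1,0],[-0.001,0.1155,-0.162,-1,0],[-0.001,0.1155,-0.162,-1,0.4],[-0.001,0.1155,-0.162,-1,0.7],[-0.001,0.1155,-0.162,-1,0.9],[-0.001,0.1155,-0.162,-1,0.9],[-0.001,0.1155,-0.162,-1,0.9],[-0.001,0.1155,-0.162,-1,0.9],[-0.001,0.1155,-0.162,-1,0.9]], "grip_force": 25}}

```text
time_s: 3.3
tool_pos: [0.4291, 0.2679, 0.2438]
tool_rot: [179.9, -0.1, 82.5]
force: [-0.1, 0.3, 6.0]
grip_width: 0.0185
```

Call:
{"fn": "carry_out", "kwargs": {"increments": [[0,0,0,0,1],[0,0,0,0,1],[0,0,0,0,1],[0,0,0,0,1]]}}

```text
time_s: 3.7
tool_pos: [0.4291, 0.2679, 0.2438]
tool_rot: [179.9, -0.1, 82.5]
force: [0.3, 0.0, 5.4]
grip_width: 0.0187
```

```bash
python3 look.py w2
```

```text
3.75 [0.4291 0.2679 0.2438] [ 1.7993e+02 -1.0000e-01  8.2540e+01] [-51.7   9.3  18.  114.5  -3.5  56.6  50.6]
```

View pics/w2.png

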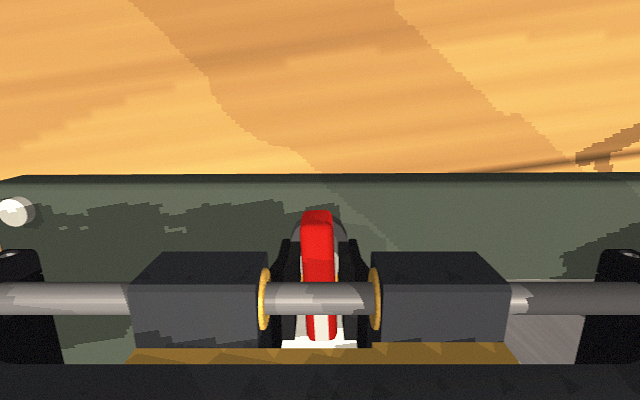

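Call:
{"fn": "carry_out", "kwargs": {"increments": [[0,0,0,5,1],[0,0,0,10,1],[0,0,0,15,1],[0,0,0,20,1],[0,0,0,25,1],[0,0,0,30,1],[0,0,0,35,1],[0,0,0,40,1],[0,0,0,45,1],[0,0,0,50,1],[0,0,0,55,1],[0,0,0,60,1],[0,0,0,65,1],[0,0,0,70,1],[0,0,0,75,1],[0,0,0,80,1],[0,0,0,84,1],[0,0,0,86,1],[0,0,0,86,1]], "grip_force": 35}}

```text
time_s: 5.65
tool_pos: [0.4292, 0.2678, 0.2438]
tool_rot: [179.9, 0.1, 168.5]
force: [-1.0, 1.0, 6.9]
grip_width: 0.018
```

```bash
python3 look.py w3
```

```text
5.7 [0.4291 0.2678 0.2438] [1.7989e+02 5.0000e-02 1.6849e+02] [-44.7   9.2  10.5 114.3  -2.   56.6 135.3]
```

View pics/w3.png

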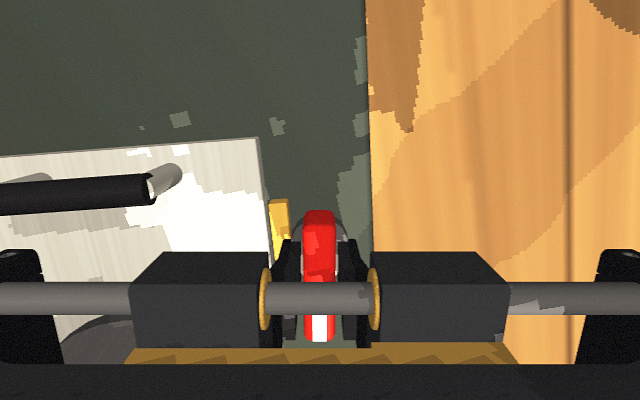

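Run:
```python
from h import *
M=np.load('w3_M.npy')
for q in [(150,174),(157,206),(0,182),(0,213)]: print(ray('wrist',*q,.075,M).round(4))
print(ray('top',110+528/4.2,130+238/4.2,.082),ray('top',110+512/4.2,130+340/4.2,.082))
```

```text
[0.4895 0.2086 0.075 ]
[0.4911 0.2228 0.075 ]
[0.5536 0.1992 0.075 ]
[0.5598 0.2122 0.075 ]
[0.56555742 0.19824246 0.082     ] [0.4934662  0.20782451 0.082     ]
```

Call:
{"fn": "carry_out", "kwargs": {"increments": [[0,0,0,0,0.3],[0,0,0,0,0],[0,0,0,0,0],[0,0,0.03,0,0],[0,-0.01,0.07,0,0],[0.02,-0.05,0.09,-8,0],[0.05,-0.09,0.09,-16,0],[0.08,-0.12,0.09,-24,0],[0.1,-0.12,0.09,-32,0],[0.1,-0.12,0.09,-40,0],[0.1,-0.12,0.09,-48,0],[0.1,-0.12,0.09,-56,0],[0.1,-0.12,0.09,-64,0],[0.1,-0.12,0.09,-72,0],[0.1,-0.12,0.09,-80,0],[0.1,-0.12,0.09,-85.5,0],[0.1,-0.09,0.09,-85.5,0],[0.1,-0.057,0.09,-85.5,0],[0.1,-0.057,0.09,-85.5,0]]}}

```text
time_s: 7.6
tool_pos: [0.5273, 0.2159, 0.332]
tool_rot: [-179.9, -0.1, 83.5]
force: [-0.0, -0.5, -0.1]
grip_width: 0.0436
```

```bash
python3 look.py w4
```

```text
7.65 [0.5278 0.2132 0.332 ] [-1.7993e+02  1.0000e-02  8.3320e+01] [-43.9  11.6  21.8 101.   -4.6  68.3  62.5]
```

View pics/w4.png

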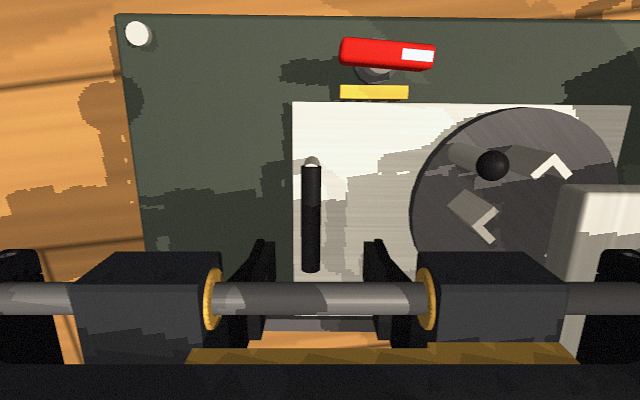

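Run:
```python
from h import *
M=np.load('w4_M.npy')
for q in [(302,168),(321,168),(302,270),(321,270)]: print(ray('wrist',*q,.08,M).round(4))
for q in [(340,40),(434,45)]: print(ray('wrist',*q,.089,M).round(4))
```

```text
[0.4919 0.209  0.08  ]
[0.4933 0.2214 0.08  ]
[0.5655 0.1996 0.08  ]
[0.5671 0.2131 0.08  ]
[0.4186 0.2408 0.089 ]
[0.4274 0.2946 0.089 ]
```

Call:
{"fn": "carry_out", "kwargs": {"increments": [[0.001,0,-0.03,0,0],[0.001,0,-0.06,0,0],[0.001,0,-0.08,0,0],[0.001,0,-0.092,0,0],[0.001,0,-0.092,0,0.5],[0.001,0,-0.092,0,1],[0.001,0,-0.092,0,1],[0.001,0,-0.092,0,1],[0.001,0,-0.092,0,1],[0.001,0,-0.092,0,1],[0.001,0,-0.092,0,1],[0.001,0,-0.092,0,1]], "grip_force": 30}}

```text
time_s: 8.85
tool_pos: [0.53, 0.21, 0.2418]
tool_rot: [179.9, -0.0, 83.0]
force: [-0.6, -2.2, 6.3]
grip_width: 0.0133
```

Call:
{"fn": "carry_out", "kwargs": {"increments": [[-0.0013,-0.01,0,0,1],[-0.0025,-0.02,0,0,1],[-0.004,-0.032,0,0,1],[-0.0055,-0.044,0,0,1],[-0.007,-0.056,0,0,1],[-0.0085,-0.068,0,0,1],[-0.01,-0.08,0,0,1],[-0.0115,-0.092,0,0,1],[-0.013,-0.104,0,0,1],[-0.0145,-0.116,0,0,1],[-0.016,-0.128,0,0,1],[-0.0175,-0.14,0,0,1],[-0.019,-0.152,0,0,1],[-0.0205,-0.164,0,0,1],[-0.022,-0.175,0,0,1],[-0.023,-0.184,0,0,1],[-0.0236,-0.1895,0,0,1],[-0.024,-0.1915,0,0,1],[-0.024,-0.1915,0,0,1]]}}

```text
time_s: 10.75
tool_pos: [0.506, 0.0207, 0.2417]
tool_rot: [179.9, -0.3, 83.1]
force: [1.1, 8.3, 5.2]
grip_width: 0.013
```

Call:
{"fn": "carry_out", "kwargs": {"increments": [[0,-0.001,0,0,1],[-0.0003,-0.002,0,0,1],[-0.0003,-0.002,0,0,1]]}}

```text
time_s: 11.05
tool_pos: [0.5059, 0.0203, 0.2417]
tool_rot: [179.9, -0.4, 83.2]
force: [0.8, 12.4, 4.7]
grip_width: 0.0131
```

Call:
{"fn": "carry_out", "kwargs": {"increments": [[0,0.002,0,0,0.5],[0,0.002,0,0,0],[0,0.002,0,0,0],[0,0.002,0.03,0,0],[0,0.002,0.07,0,0],[-0.03,0.02,0.11,0,0],[-0.05,0.06,0.15,0,0],[-0.06,0.1,0.19,0,0],[-0.06,0.1,0.22,0,0],[-0.06,0.1,0.22,0,0],[-0.06,0.1,0.22,0,0]]}}

```text
time_s: 12.15
tool_pos: [0.4455, 0.1162, 0.4611]
tool_rot: [179.9, -0.0, 83.0]
force: [0.5, -0.2, -1.1]
grip_width: 0.0435
```

```bash
python3 look.py w5
python3 - <<'E'
from h import *
p,d=env.read_camera('top');cv2.imwrite('pics/top1.png',p[:,:,::-1])
p=p[:,:,::-1]
cv2.imwrite('pics/tc3.png',cv2.resize(p[130:260,190:380],None,fx=4.2,fy=4.2,interpolation=cv2.INTER_CUBIC))
E
```

```text
12.2 [0.4453 0.1158 0.4598] [-1.7994e+02  7.0000e-02  8.2960e+01] [-40.   -7.3  20.2 104.3   2.6  82.6  62.7]
```

View pics/w5.png

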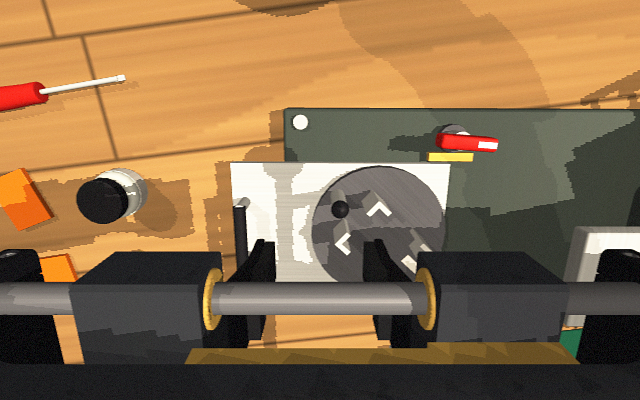

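View pics/tc3.png

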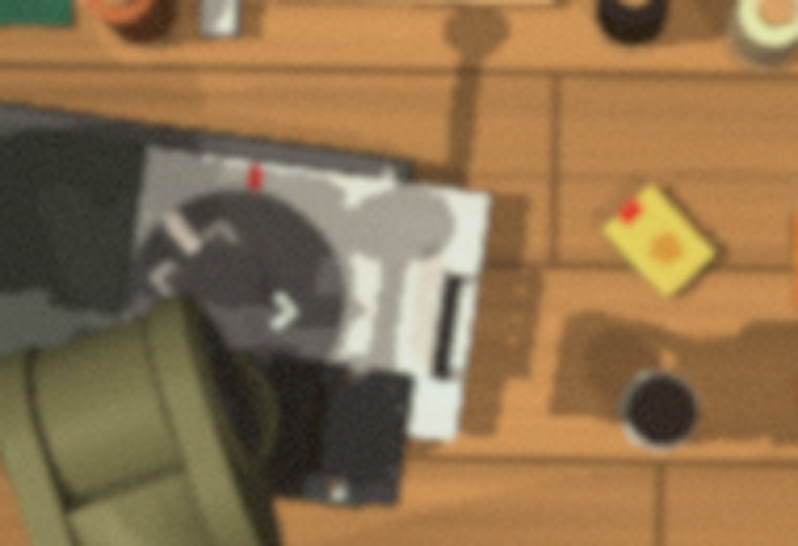

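Call:
{"fn": "carry_out", "kwargs": {"increments": [[0.04,0.01,0,0,0],[0.08,0.02,0,0,0],[0.11,0.03,0,0,0],[0.11,0.03,0,0,0],[0.11,0.03,0,0,0],[0.11,0.03,0,0,0]]}}

```text
time_s: 12.85
tool_pos: [0.5547, 0.1458, 0.4599]
tool_rot: [-179.9, 0.1, 83.0]
force: [-0.4, 0.1, 0.4]
grip_width: 0.0435
```

```bash
python3 look.py w6
python3 - <<'E'
from h import *
p=cv2.imread('pics/w6.png');cv2.imwrite('pics/w6c.png',cv2.resize(p[30:250,230:480],None,fx=3.2,fy=3.2,interpolation=cv2.INTER_CUBIC)[:600])
E
```

```text
12.9 [0.5546 0.1459 0.4605] [-1.7994e+02  1.0000e-02  8.2980e+01] [-38.5   7.9  23.6  90.3  -3.2  82.6  68.3]
```

View pics/w6c.png

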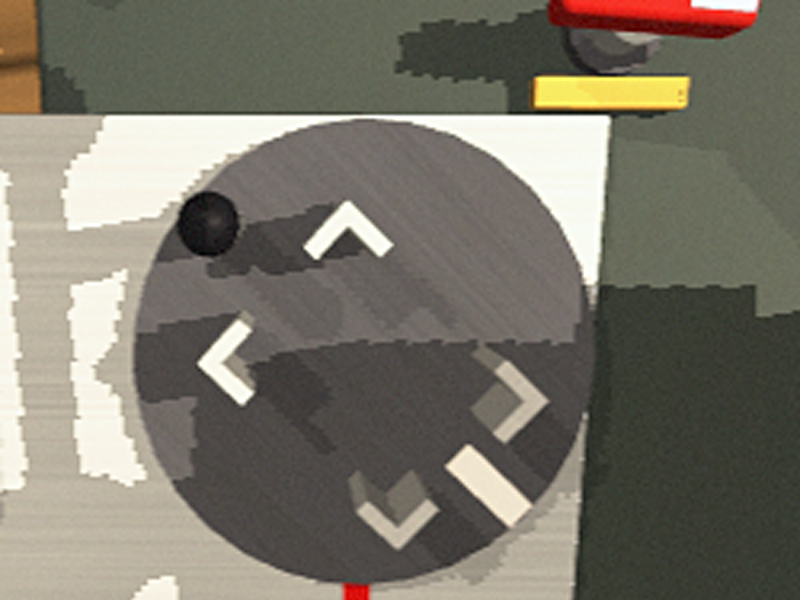

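Run:
```python
from h import *
M=np.load('w6_M.npy')
f=lambda a,b,z:ray('wrist',230+a/3.2-.35,30+b/3.2-.35,z,M)
g=np.array([f(*q,.1) for q in [(347,200),(197,362),(398,549),(549,400)]])
print(g.round(4),g.mean(0).round(4))
# rectangle sides: top->right & left->bottom are long?
for i,j in [(0,3),(1,2),(0,1),(3,2)]:
    d=g[j]-g[i];print(i,j,np.linalg.norm(d).round(4),np.degrees(np.arctan2(d[1],d[0])).round(2))
e=np.array([f(*q,.054) for q in [(134,350),(593,350),(365,119),(372,585)]]);print(e.round(4),(e[0]+e[1])/2,(e[2]+e[3])/2)
m=[f(*q,.054) for q in [(460,456),(520,514)]];d=m[1]-m[0];print(np.round(m,4),np.degrees(np.arctan2(d[1],d[0])))
pk=f(209,223,.108);print('peg',pk.round(4));print(f(356,590,.042))
y=np.radians(-7.1);ex=np.array([np.cos(y),np.sin(y)]);ey=np.array([-ex[1],ex[0]])
c=g.mean(0)[:2];print('lateral',(c-np.array([.4277,.2683]))@ex-.108,np.degrees(np.arctan2(*(c-pk[:2])[::-1])),np.linalg.norm(c-pk[:2]))
```

```text
[[0.4728 0.1728 0.1   ]
 [0.513  0.1237 0.1   ]
 [0.5778 0.1774 0.1   ]
 [0.5371 0.2266 0.1   ]] [0.5252 0.1751 0.1   ]
0 3 0.0838 39.98
1 2 0.0841 39.7
0 1 0.0635 -50.68
3 2 0.0639 -50.44
[[0.5113 0.0989 0.054 ]
 [0.5301 0.2519 0.054 ]
 [0.4484 0.1835 0.054 ]
 [0.6035 0.1699 0.054 ]] [0.52070293 0.17543833 0.054     ] [0.52594304 0.17669118 0.054     ]
[[0.5607 0.2047 0.054 ]
 [0.5838 0.2239 0.054 ]] 39.68154951970007
peg [0.4743 0.1333 0.108 ]
[0.60860038 0.16434279 0.042     ]
lateral 0.0002366108810329115 39.42948541430083 0.06582306718343085
```

Call:
{"fn": "carry_out", "kwargs": {"increments": [[0,-0.03,0,-8,-0.2],[0,-0.06,0,-16,-0.4],[0,-0.09,0,-25,-0.7],[0,-0.12,0,-33,-1],[0,-0.15,0,-41,-1],[0,-0.18,0,-50,-1],[0,-0.2,0,-58,-1],[0,-0.22,0,-66,-1],[-0.01,-0.24,0,-75,-1],[-0.02,-0.26,0,-83,-1],[-0.03,-0.28,0,-91,-1],[-0.04,-0.3,0,-100,-1],[-0.05,-0.33,0,-108,-1],[-0.055,-0.36,0,-116,-1],[-0.055,-0.38,0,-125,-1],[-0.055,-0.4,0,-133,-1],[-0.055,-0.42,0,-141,-1],[-0.055,-0.44,-0.01,-150,-1],[-0.055,-0.46,-0.02,-158,-1],[-0.055,-0.476,-0.03,-166,-1]]}}

```text
time_s: 14.9
tool_pos: [0.499, -0.3303, 0.4309]
tool_rot: [-179.9, 0.1, -83.4]
force: [0.3, -0.8, 0.1]
grip_width: 0.0869
```

Call:
{"fn": "carry_out", "kwargs": {"increments": [[0,0,0,-8,-1],[0,0,0,-17,-1],[0,0,0,-17,-1],[0,0,0,-17,-1],[0,0,0,-17,-1]]}}

```text
time_s: 15.4
tool_pos: [0.5001, -0.3289, 0.431]
tool_rot: [-180.0, 0.0, -99.8]
force: [0.1, 0.3, 0.6]
grip_width: 0.087
```

```bash
python3 look.py w7
```

```text
15.45 [ 0.5002 -0.3289  0.431 ] [-1.7997e+02  4.0000e-02 -9.9830e+01] [-16.2  16.9  57.8  90.3 -14.5  80.8 -57. ]
```

View pics/w7.png

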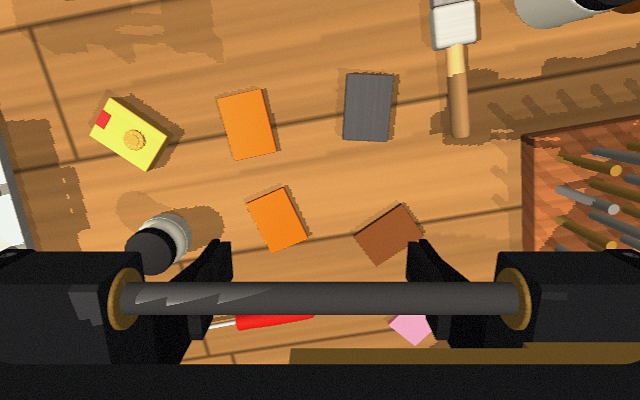

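```bash
cat > meas.py <<'E'
import sys
from h import *
n=sys.argv[1]
M=np.load(n+'_M.npy');p=cv2.imread(f'pics/{n}.png');H,S,V=cv2.split(cv2.cvtColor(p,cv2.COLOR_BGR2HSV))
k=np.ones((3,3),np.uint8)
op=lambda m:cv2.morphologyEx(m.astype(np.uint8),cv2.MORPH_OPEN,k)
lim=(np.arange(400)[:,None]<252)
for nm,m,z in [('orange',(H>8)&(H<16)&(S>215)&(V>200),.008),('bolster',(S<70)&(V<130)&(V>60),.014),('die',(H>22)&(H<32)&(S>120)&(V>150),.020)]:
    for r in rects(op(m&lim),'wrist',z,M,300): 
        if 30<r[0][3]<70 and r[0][2]<95: print(nm,*r)
E
python3 meas.py w7
python3 - <<'E'
import cv2
h=cv2.cvtColor(cv2.imread('pics/w7.png'),cv2.COLOR_BGR2HSV)
for q in [(124,247),(155,260),(219,277),(107,368),(133,110),(235,387),(165,150),(60,200)]: print(q,h[q])
E
```

```text
orange [ 444.9 -268.2   69.1   49.    14.8] [279. 221.]
bolster [ 557.2 -391.7   69.1   49.5  -12.5] [367. 107.]
die [ 573.2 -130.9   68.4   47.7   44.1] [126. 134.]
(124, 247) [ 15 217 240]
(155, 260) [ 13 172 166]
(219, 277) [ 14 218 241]
(107, 368) [ 14  27 105]
(133, 110) [ 31 144 244]
(235, 387) [ 12 186 156]
(165, 150) [ 18 187 116]
(60, 200) [ 15 158 205]
```

Call:
{"fn": "carry_out", "kwargs": {"increments": [[0.03,-0.03,-0.03,-2.7,-1],[0.057,-0.063,-0.07,-2.7,-1],[0.057,-0.063,-0.12,-2.7,-1],[0.057,-0.063,-0.165,-2.7,-1],[0.057,-0.063,-0.2,-2.7,-1],[0.057,-0.063,-0.225,-2.7,-1],[0.057,-0.063,-0.24,-2.7,-1],[0.057,-0.063,-0.245,-2.7,-1],[0.057,-0.063,-0.245,-2.7,-1]]}}

```text
time_s: 16.35
tool_pos: [0.5576, -0.3922, 0.1862]
tool_rot: [-180.0, -0.0, -102.6]
force: [0.1, -0.8, -0.2]
grip_width: 0.0872
```

```bash
python3 look.py w8
```

```text
16.4 [ 0.5578 -0.3925  0.1871] [-1.7990e+02 -4.0000e-02 -1.0263e+02] [ -1.   40.6  47.6  91.7 -32.8  62.5 -47.3]
```

View pics/w8.png

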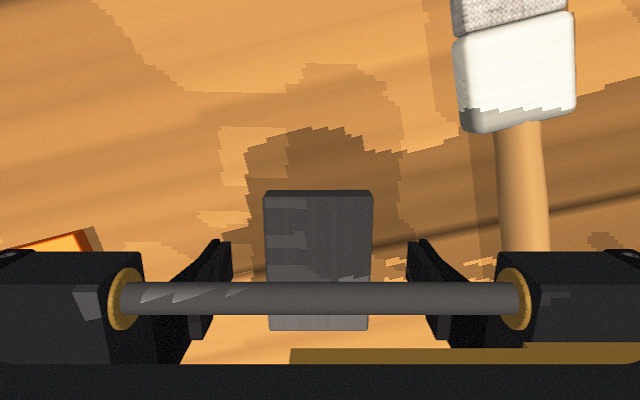

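Call:
{"fn": "carry_out", "kwargs": {"increments": [[0,0,-0.002,0,-1],[0,0,-0.002,0,0],[0,0,-0.002,0,1],[0,0,-0.002,0,1],[0,0,-0.002,0,1],[0,0,-0.002,0,1],[0,0,-0.002,0,1],[0,0,0.03,0,1],[0,0,0.07,0,1],[0,0,0.11,0,1],[0,0,0.14,0,1],[0,0,0.14,0,1]], "grip_force": 40}}

```text
time_s: 17.6
tool_pos: [0.5578, -0.3934, 0.3302]
tool_rot: [-179.6, -0.2, -102.7]
force: [0.2, -0.7, -3.3]
grip_width: 0.0495
```

```bash
python3 look.py w9
```

```text
17.65 [ 0.5574 -0.3926  0.3271] [-1.7984e+02 -5.0000e-02 -1.0266e+02] [ -4.   32.9  52.9  85.4 -26.7  74.8 -51.3]
```

View pics/w9.png

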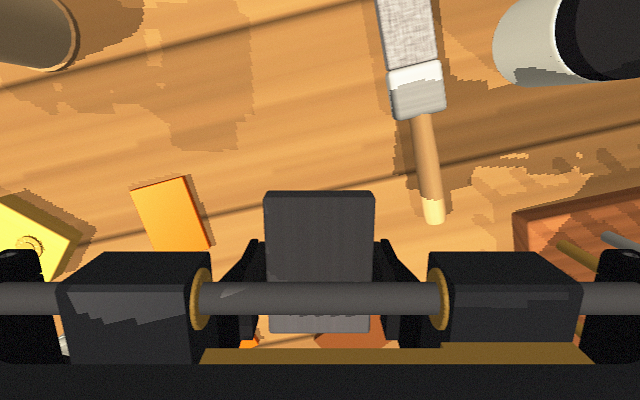

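```bash
cat >> h.py <<'E'
def toolpt(u,v,zt):
    K,_,T=cal('wrist');d=T[:3,:3]@np.linalg.inv(K)@np.array([u,v,1.]);o=T[:3,3];return o+d*(zt-o[2])/d[2]
E
python3 - <<'E'
from h import *
p=cv2.imread('pics/w9.png')
cv2.imwrite('pics/w9c.png',cv2.resize(p[180:345,250:390],None,fx=4,fy=4,interpolation=cv2.INTER_CUBIC)[:600])
for q in [(264,197),(375,197),(320,197),(320,332)]: print(toolpt(*q,.171).round(4))
E
```

```text
[-0.0239 -0.0342  0.171 ]
[ 0.0249 -0.0342  0.171 ]
[ 0.0007 -0.0342  0.171 ]
[0.0008 0.0349 0.171 ]
```

View pics/w9c.png

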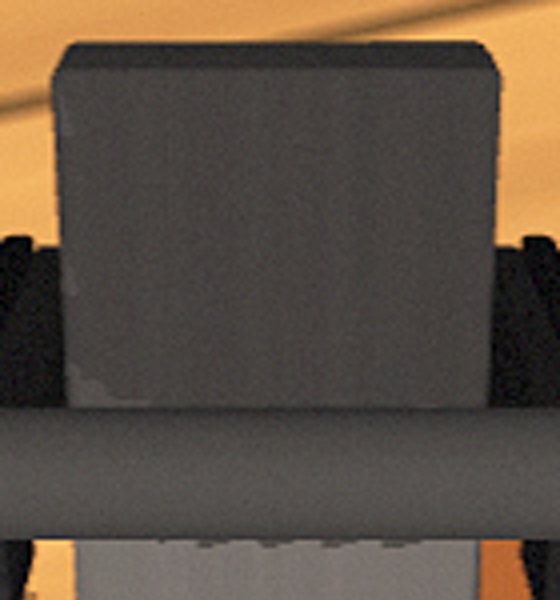

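Call:
{"fn": "carry_out", "kwargs": {"increments": [[0,0.02,0.02,0,1],[-0.002,0.06,0.04,4,1],[-0.005,0.105,0.05,8,1],[-0.008,0.15,0.05,12,1],[-0.01,0.195,0.05,16,1],[-0.013,0.24,0.05,20,1],[-0.016,0.285,0.05,25,1],[-0.018,0.33,0.05,30,1],[-0.02,0.375,0.05,35,1],[-0.023,0.42,0.05,40,1],[-0.026,0.465,0.05,45,1],[-0.028,0.51,0.05,50,1],[-0.03,0.545,0.05,52.3,1],[-0.032,0.56,0.05,52.3,1],[-0.0322,0.5677,0.05,52.3,1],[-0.0322,0.5677,0.05,52.3,1],[-0.0322,0.5677,0.05,52.3,1],[-0.0322,0.5677,0.05,52.3,1]]}}

```text
time_s: 19.45
tool_pos: [0.5255, 0.1734, 0.3757]
tool_rot: [180.0, -0.0, -50.6]
force: [0.1, 0.9, -2.9]
grip_width: 0.0498
```

```bash
python3 look.py w10
```

```text
19.5 [0.5255 0.1737 0.3758] [ 1.7999e+02 -2.0000e-02 -5.0530e+01] [-55.5   8.4  38.  100.6  -5.3  72.9 -66.8]
```

View pics/w10.png

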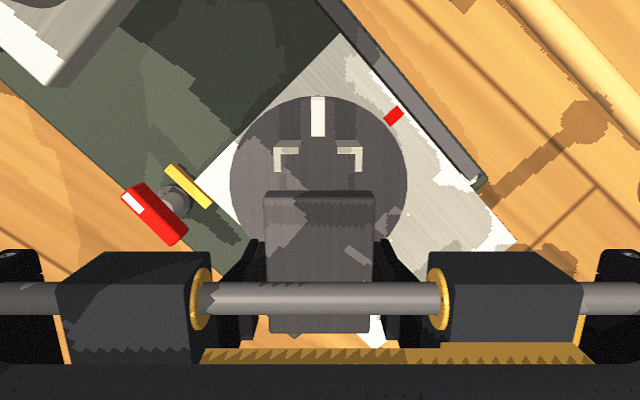

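Run:
```python
from h import *
p=cv2.imread('pics/w10.png')
cv2.imwrite('pics/w10c.png',cv2.resize(p[85:215,225:415],None,fx=4.2,fy=4.2,interpolation=cv2.INTER_CUBIC)[:600])
```

```text
(no output)
```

View pics/w10c.png

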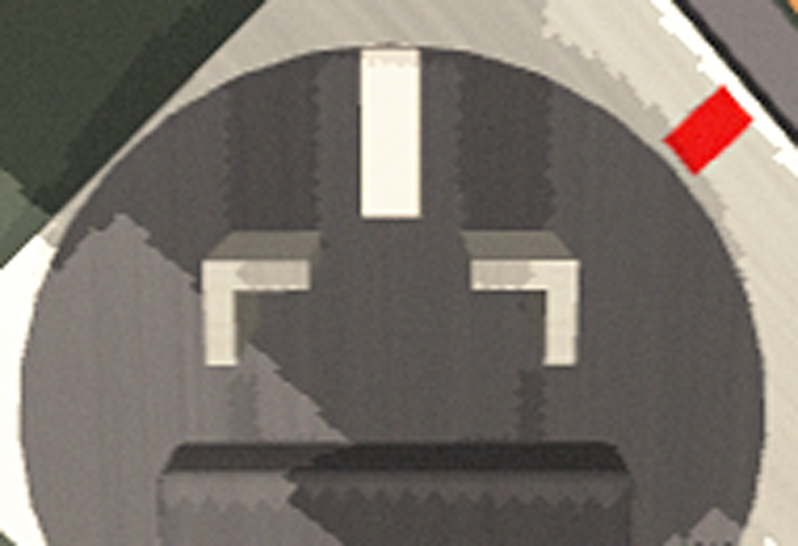

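Run:
```python
from h import *
f=lambda a,b,z:toolpt(225+a/4.2-.38,85+b/4.2-.38,z)
a,b=f(203,260,.2758),f(580,260,.2758);print(a,b,(a+b)/2,'centre y',(a+b)[1]/2+.042)
for q in [(360,50),(421,50),(360,215),(421,215)]: print(f(*q,.3218))
for q in [(159,472),(632,472)]: print(f(*q,.171))
M=np.load('w10_M.npy'); print('nest centre world',M@np.r_[(a+b)[:2]/2+[0,.042],.2758,1])
```

```text
[-0.03351664 -0.04315111  0.2758    ] [ 0.03077742 -0.04316584  0.2758    ] [-0.00136961 -0.04315848  0.2758    ] centre y -0.0011584753199456455
[-0.00754117 -0.07777358  0.3218    ]
[ 0.0042719  -0.07777806  0.3218    ]
[-0.00774289 -0.04621889  0.3218    ]
[ 0.00443122 -0.04622208  0.3218    ]
[-0.0255301  -0.03444861  0.171     ]
[ 0.0240018  -0.03445181  0.171     ]
nest centre world [0.52554611 0.17503358 0.09987412 1.        ]
```

Call:
{"fn": "carry_out", "kwargs": {"increments": [[0,0.0012,-0.02,0.1,1],[0,0.0012,-0.04,0.1,1],[0,0.0012,-0.06,0.1,1],[0,0.0012,-0.075,0.1,1],[0,0.0012,-0.085,0.1,1],[0,0.0012,-0.095,0.1,1],[0,0.0012,-0.105,0.1,1],[0,0.0012,-0.115,0.1,1],[0,0.0012,-0.125,0.1,1],[0,0.0012,-0.132,0.1,1],[0,0.0012,-0.135,0.1,1],[0,0.0012,-0.135,0.1,1]]}}

```text
time_s: 20.7
tool_pos: [0.5251, 0.1766, 0.2404]
tool_rot: [180.0, -0.0, -50.3]
force: [0.2, -1.3, -4.3]
grip_width: 0.0496
```

Call:
{"fn": "carry_out", "kwargs": {"increments": [[0,-0.0012,0,0,1],[0,-0.0012,-0.001,0,1],[0,-0.0012,-0.0015,0,1],[0,-0.0012,-0.0015,0,1]]}}

```text
time_s: 21.1
tool_pos: [0.5251, 0.1758, 0.2394]
tool_rot: [-180.0, 0.0, -50.2]
force: [0.1, -0.3, -4.1]
grip_width: 0.0497
```

```bash
python3 look.py w11
```

```text
21.15 [0.5251 0.1758 0.2394] [-1.7999e+02  1.0000e-02 -5.0240e+01] [-52.8  17.1  36.3 108.7 -11.9  57.9 -61.6]
```

View pics/w11.png

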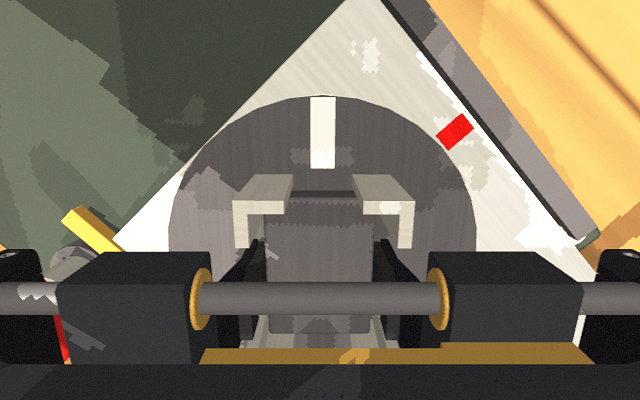

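Call:
{"fn": "carry_out", "kwargs": {"increments": [[0,0,-0.001,0,1],[0,0,-0.001,0,1],[0,0,-0.001,0,0.3],[0,0,-0.001,0,-0.5],[0,0,-0.001,0,-0.5],[0,0,-0.001,0,-0.5],[0,0,0.03,0,-0.5],[0,0,0.07,0,-0.5],[0,0,0.11,0,-1],[0,0,0.13,0,-1],[0,0,0.13,0,-1]]}}

```text
time_s: 22.25
tool_pos: [0.5264, 0.1756, 0.3733]
tool_rot: [-179.6, -0.1, -50.3]
force: [0.3, 0.2, 0.0]
grip_width: 0.0811
```

```bash
python3 look.py w12;python3 - <<'E'
from h import *
p=cv2.imread('pics/w12.png')
cv2.imwrite('pics/w12c.png',cv2.resize(p[85:345,205:425],None,fx=2.2,fy=2.2,interpolation=cv2.INTER_CUBIC)[:600])
E
```

```text
22.3 [0.5257 0.1756 0.371 ] [-1.7978e+02 -2.0000e-02 -5.0260e+01] [-55.8   8.6  38.2 100.9  -5.6  72.1 -66.4]
```

View pics/w12c.png

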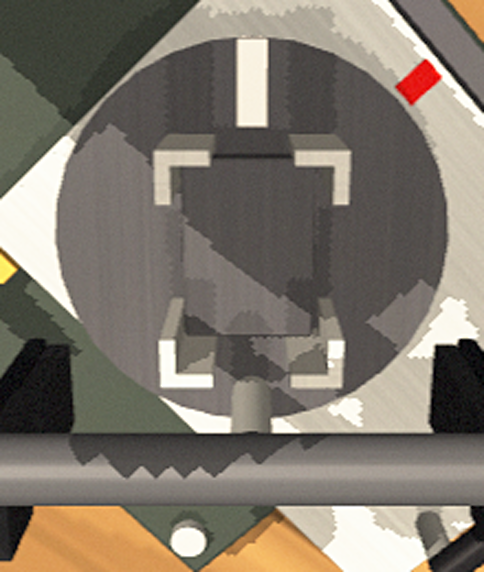

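Call:
{"fn": "carry_out", "kwargs": {"increments": [[0,-0.03,0.03,0,-1],[0,-0.075,0.05,-4,-1],[-0.005,-0.12,0.06,-8,-1],[-0.01,-0.165,0.06,-12,-1],[-0.015,-0.21,0.06,-16,-1],[-0.02,-0.255,0.06,-20,-1],[-0.025,-0.3,0.06,-25,-1],[-0.03,-0.345,0.06,-30,-1],[-0.035,-0.39,0.06,-35,-1],[-0.04,-0.42,0.06,-40,-1],[-0.046,-0.43,0.06,-40,-1],[-0.046,-0.43,0.06,-40,-1],[-0.046,-0.43,0.06,-40,-1]]}}

```text
time_s: 23.6
tool_pos: [0.4796, -0.2527, 0.4285]
tool_rot: [179.9, 0.1, -90.1]
force: [0.4, 0.2, 0.2]
grip_width: 0.0869
```

```bash
python3 look.py w13; sed -i 's/(S>215)&(V>200)/(S>195)\&(V>215)/' meas.py; python3 meas.py w13
```

```text
23.65 [ 0.4799 -0.2522  0.4287] [ 1.7996e+02  8.0000e-02 -9.0020e+01] [-31.6   6.4  61.3  98.2  -5.8  78.8 -59.3]
orange [ 444.9 -267.8   69.3   49.1   14.2] [332. 196.]
orange [ 561.  -257.7   69.3   49.3    2.6] [324.  92.]
bolster [403.9 110.8  41.9  34.9  -6.1] [ 13. 234.]
die [ 572.8 -130.2   68.2   48.2   44.2] [199.  79.]
```

View pics/w13.png

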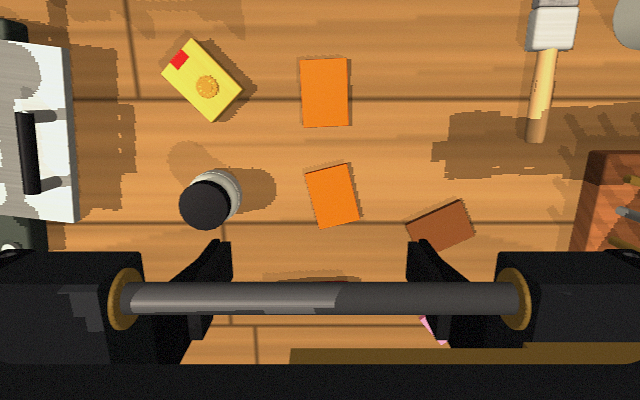

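Call:
{"fn": "carry_out", "kwargs": {"increments": [[0.04,-0.003,-0.03,2.5,-1],[0.08,-0.0055,-0.07,2.5,-1],[0.081,-0.0055,-0.115,2.5,-1],[0.081,-0.0055,-0.16,2.5,-1],[0.081,-0.0055,-0.2,2.5,-1],[0.081,-0.0055,-0.225,2.5,-1],[0.081,-0.0055,-0.238,2.5,-1],[0.081,-0.0055,-0.242,2.5,-1],[0.081,-0.0055,-0.244,2.5,-1],[0.081,-0.0055,-0.244,2.5,-1]]}}

```text
time_s: 24.65
tool_pos: [0.5609, -0.2598, 0.1866]
tool_rot: [-179.9, -0.0, -87.7]
force: [0.5, 0.4, -0.4]
grip_width: 0.0869
```

```bash
python3 look.py w14
```

```text
24.7 [ 0.5608 -0.26    0.1867] [-1.7987e+02 -4.0000e-02 -8.7730e+01] [-16.5  34.3  50.2 101.7 -30.6  58.5 -42.4]
```

View pics/w14.png

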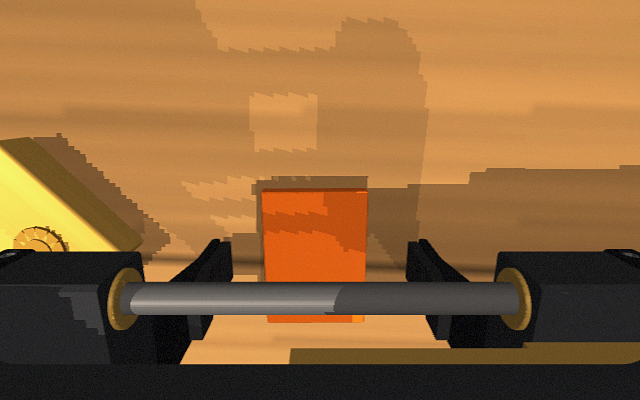

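Call:
{"fn": "carry_out", "kwargs": {"increments": [[0,0,-0.0025,0,-1],[0,0,-0.003,0,-1],[0,0,-0.003,0,0],[0,0,-0.003,0,1],[0,0,-0.003,0,1],[0,0,-0.003,0,1],[0,0,-0.003,0,1],[0,0,-0.003,0,1]], "grip_force": 25}}

```text
time_s: 25.5
tool_pos: [0.5604, -0.26, 0.1827]
tool_rot: [-180.0, -0.0, -87.8]
force: [0.0, 0.7, 4.8]
grip_width: 0.0498
```

Call:
{"fn": "carry_out", "kwargs": {"increments": [[0,0,0.03,0,1],[0,0,0.07,0,1],[0,0,0.11,0,1],[0,0,0.15,0,1],[0,0,0.17,0,1],[0,0,0.19,0,1],[0,0,0.19,0,1]]}}

```text
time_s: 26.2
tool_pos: [0.5605, -0.2605, 0.3743]
tool_rot: [-179.8, -0.1, -87.8]
force: [0.3, -0.4, -0.9]
grip_width: 0.0497
```

```bash
python3 look.py w15;python3 - <<'E'
from h import *
p=cv2.imread('pics/w15.png')
cv2.imwrite('pics/w15c.png',cv2.resize(p[180:345,250:390],None,fx=4,fy=4,interpolation=cv2.INTER_CUBIC)[:660])
E
```

```text
26.25 [ 0.5601 -0.26    0.3725] [-1.7994e+02 -2.0000e-02 -8.7760e+01] [-23.   23.1  58.5  92.3 -20.2  75.9 -49.4]
```

View pics/w15c.png

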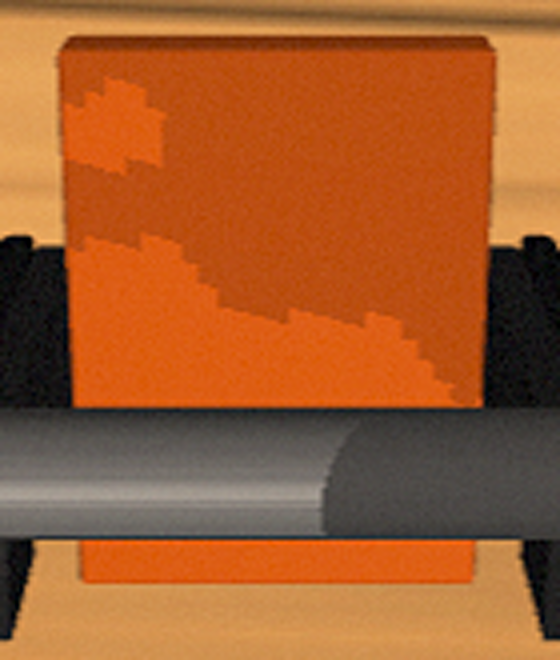

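Run:
```python
from h import *
a,b=toolpt(320,192.3,.1747),toolpt(320,325.6,.1747);print(a[1],b[1],(a+b)[1]/2)
for u in (250+58/4,250+496/4): print(toolpt(u,193,.1747)[0])
```

```text
-0.035370855796114285 0.03390390024737912 -0.0007334777743675837
-0.0244695656719094
0.024702775194857304
```

Call:
{"fn": "carry_out", "kwargs": {"increments": [[0,0.02,0.01,2,1],[-0.003,0.06,0.02,6,1],[-0.006,0.105,0.02,10,1],[-0.01,0.15,0.02,14,1],[-0.014,0.195,0.02,18,1],[-0.018,0.24,0.02,22,1],[-0.022,0.285,0.02,26,1],[-0.026,0.33,0.02,30,1],[-0.03,0.37,0.02,34,1],[-0.033,0.405,0.02,37.4,1],[-0.035,0.425,0.02,37.4,1],[-0.0353,0.4345,0.02,37.4,1],[-0.0353,0.4345,0.01,37.4,1],[-0.0353,0.4345,0,37.4,1],[-0.0353,0.4345,0,37.4,1],[-0.0353,0.4345,0,37.4,1]]}}

```text
time_s: 27.85
tool_pos: [0.5249, 0.173, 0.3717]
tool_rot: [179.9, -0.0, -50.5]
force: [0.9, -0.2, -0.6]
grip_width: 0.0498
```

```bash
python3 look.py w16;python3 - <<'E'
from h import *
p=cv2.imread('pics/w16.png')
cv2.imwrite('pics/w16c.png',cv2.resize(p[85:215,225:415],None,fx=4.2,fy=4.2,interpolation=cv2.INTER_CUBIC)[:600])
E
```

```text
27.9 [0.5251 0.1733 0.3722] [ 1.7998e+02 -1.0000e-02 -5.0480e+01] [-61.3   9.1  44.6 101.1  -6.6  72.5 -65.5]
```

View pics/w16c.png

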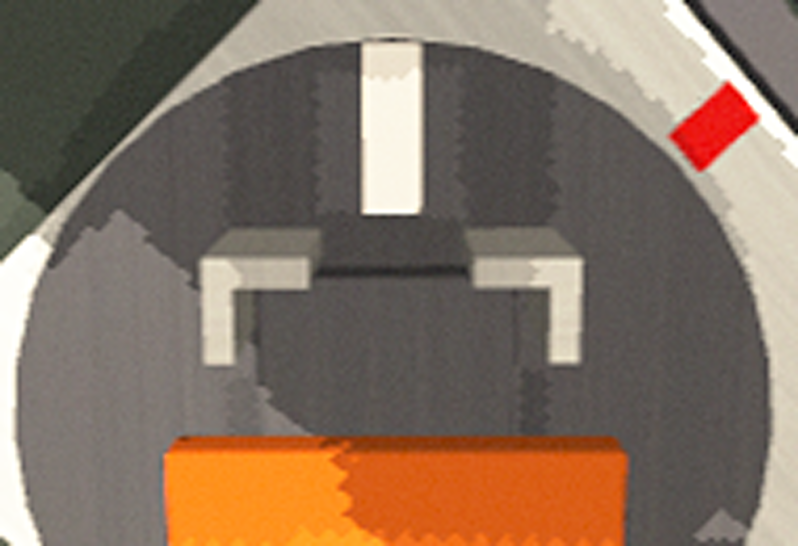

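Run:
```python
from h import *
f=lambda a,b,z:toolpt(225+a/4.2-.38,85+b/4.2-.38,z)
a,b=f(200,258,.2722),f(584,258,.2722);print((a+b)/2)
M=np.load('w16_M.npy'); print('nest centre world',M@np.r_[(a+b)[:2]/2+[0,.042],.2722,1])
c,d=f(165,452,.1747),f(628,452,.1747);print((c+d)/2)
```

```text
[-0.00127939 -0.04395417  0.2722    ]
nest centre world [0.52537236 0.1749696  0.09944796 1.        ]
[-0.00065572 -0.03565124  0.1747    ]
```

Call:
{"fn": "carry_out", "kwargs": {"increments": [[0.0002,0.0005,-0.03,0.1,1],[0.0002,0.0005,-0.06,0.1,1],[0.0002,0.0005,-0.075,0.1,1],[0.0002,0.0005,-0.08,0.1,1],[0.0002,0.0005,-0.08,0.1,1],[0.0002,0.0005,-0.08,0.1,1]]}}

```text
time_s: 28.5
tool_pos: [0.5257, 0.1751, 0.2936]
tool_rot: [-179.9, -0.0, -50.3]
force: [-0.2, 0.6, -0.1]
grip_width: 0.0497
```

Call:
{"fn": "carry_out", "kwargs": {"increments": [[-0.0007,-0.0006,-0.008,0,1],[-0.0007,-0.0006,-0.016,0,1],[-0.0007,-0.0006,-0.024,0,1],[-0.0007,-0.0006,-0.032,0,1],[-0.0007,-0.0006,-0.039,0,1],[-0.0007,-0.0006,-0.0415,0,1],[-0.0007,-0.0006,-0.0415,0,1]]}}

```text
time_s: 29.2
tool_pos: [0.5244, 0.1744, 0.2507]
tool_rot: [180.0, -0.0, -50.3]
force: [-0.3, 0.5, -0.1]
grip_width: 0.0494
```

Call:
{"fn": "carry_out", "kwargs": {"increments": [[0,0,-0.001,0,1],[0,0,-0.001,0,0.3],[0,0,-0.001,0,-0.5],[0,0,-0.001,0,-0.5],[0,0,-0.001,0,-0.5],[0,0,0.03,0,-0.5],[0,0,0.07,0,-0.7],[0,0,0.11,0,-1],[0,0,0.125,0,-1],[0,0,0.125,0,-1]]}}

```text
time_s: 30.2
tool_pos: [0.5251, 0.1746, 0.378]
tool_rot: [-179.7, -0.0, -50.2]
force: [-0.5, -0.8, -0.6]
grip_width: 0.0848
```

```bash
python3 look.py w17;python3 - <<'E'
from h import *
p=cv2.imread('pics/w17.png')
cv2.imwrite('pics/w17c.png',cv2.resize(p[85:345,205:425],None,fx=2.2,fy=2.2,interpolation=cv2.INTER_CUBIC)[:600])
E
```

```text
30.25 [0.5244 0.1746 0.3759] [-1.7993e+02  1.0000e-02 -5.0240e+01] [-61.7   8.8  44.9 100.9  -6.5  72.9 -65.5]
```

View pics/w17c.png

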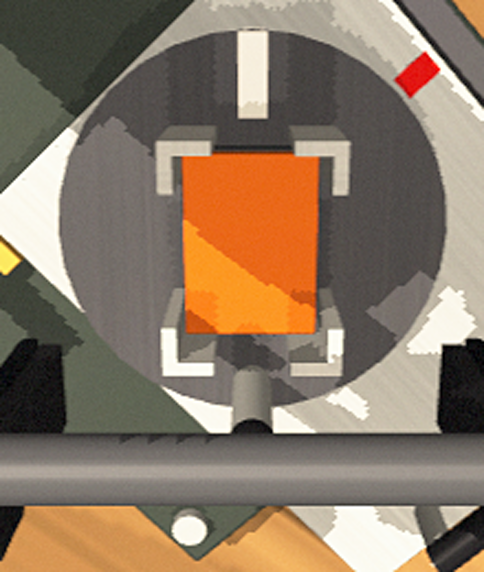

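Call:
{"fn": "carry_out", "kwargs": {"increments": [[0,-0.03,0.03,0,-1],[-0.01,-0.07,0.05,-3,-1],[-0.02,-0.115,0.055,-6,-1],[-0.03,-0.16,0.055,-9,-1],[-0.04,-0.205,0.055,-12,-1],[-0.05,-0.25,0.055,-15,-1],[-0.06,-0.29,0.055,-18,-1],[-0.07,-0.33,0.055,-21,-1],[-0.08,-0.37,0.055,-24,-1],[-0.09,-0.4,0.055,-25.6,-1],[-0.1,-0.425,0.055,-25.6,-1],[-0.104,-0.425,0.055,-25.6,-1],[-0.104,-0.425,0.055,-25.6,-1],[-0.104,-0.425,0.055,-25.6,-1]]}}

```text
time_s: 31.65
tool_pos: [0.4207, -0.2488, 0.4299]
tool_rot: [179.9, 0.0, -75.7]
force: [0.7, -0.8, 0.2]
grip_width: 0.0871
```

```bash
python3 look.py w18; python3 meas.py w18
```

```text
31.7 [ 0.4209 -0.2488  0.4301] [ 1.7994e+02  2.0000e-02 -7.5700e+01] [-44.1 -10.7  65.5 104.8   9.9  79.9 -56.4]
orange [ 444.7 -267.8   68.9   49.    14.3] [341. 150.]
die [ 551.  -142.    55.7   31.4  -75.7] [246.  13.]
```

View pics/w18.png

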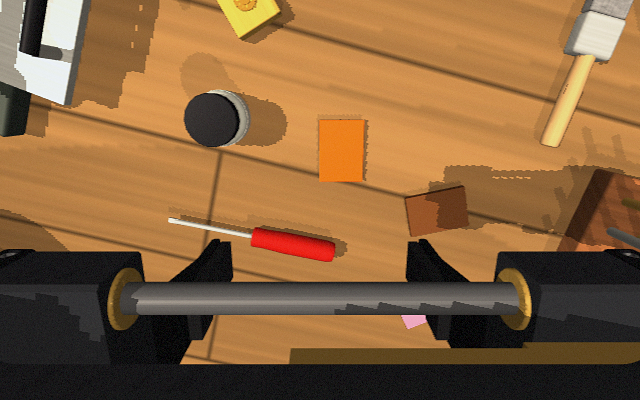

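Call:
{"fn": "carry_out", "kwargs": {"increments": [[0.0238,-0.019,-0.03,0,-1],[0.0238,-0.019,-0.07,0,-1],[0.0238,-0.019,-0.115,0,-1],[0.0238,-0.019,-0.16,0,-1],[0.0238,-0.019,-0.2,0,-1],[0.0238,-0.019,-0.23,0,-1],[0.0238,-0.019,-0.242,0,-1],[0.0238,-0.019,-0.244,0,-1],[0.0238,-0.019,-0.245,0,-1],[0.0238,-0.019,-0.245,0,-1]]}}

```text
time_s: 32.7
tool_pos: [0.4451, -0.2697, 0.1872]
tool_rot: [-179.9, -0.1, -75.8]
force: [0.6, -0.1, 0.1]
grip_width: 0.0871
```

```bash
python3 look.py w19
```

```text
32.75 [ 0.445  -0.2697  0.1873] [-1.7984e+02 -7.0000e-02 -7.5830e+01] [-21.5  24.7  58.2 115.8 -26.3  53.5 -25.3]
```

View pics/w19.png

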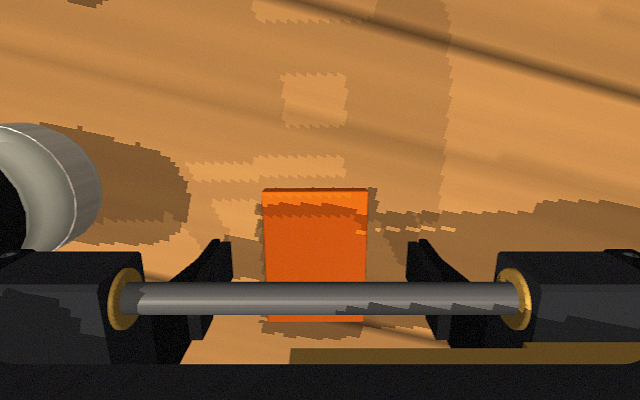

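Call:
{"fn": "carry_out", "kwargs": {"increments": [[0,0,-0.002,0,-1],[0,0,-0.003,0,-1],[0,0,-0.003,0,0],[0,0,-0.003,0,1],[0,0,-0.003,0,1],[0,0,-0.003,0,1],[0,0,-0.003,0,1],[0,0,-0.003,0,1]]}}

```text
time_s: 33.55
tool_pos: [0.4441, -0.2695, 0.1828]
tool_rot: [180.0, 0.0, -75.9]
force: [-0.0, 0.8, -0.5]
grip_width: 0.05
```

Call:
{"fn": "carry_out", "kwargs": {"increments": [[0,0,0.03,0,1],[0,0,0.07,0,1],[0,0,0.11,0,1],[0,0,0.15,0,1],[0,0,0.17,0,1],[0,0,0.19,0,1],[0,0,0.19,0,1]]}}

```text
time_s: 34.25
tool_pos: [0.4447, -0.2703, 0.3751]
tool_rot: [-179.7, -0.1, -75.8]
force: [-0.0, 0.2, -0.7]
grip_width: 0.0492
```

```bash
python3 look.py w20;python3 - <<'E'
from h import *
p=cv2.imread('pics/w20.png')
cv2.imwrite('pics/w20c.png',cv2.resize(p[180:345,250:390],None,fx=4,fy=4,interpolation=cv2.INTER_CUBIC)[:660])
E
```

```text
34.3 [ 0.4443 -0.2697  0.3734] [-1.7985e+02 -1.0000e-02 -7.5840e+01] [-35.6   5.3  68.1 105.8  -5.3  72.2 -41.8]
```

View pics/w20c.png

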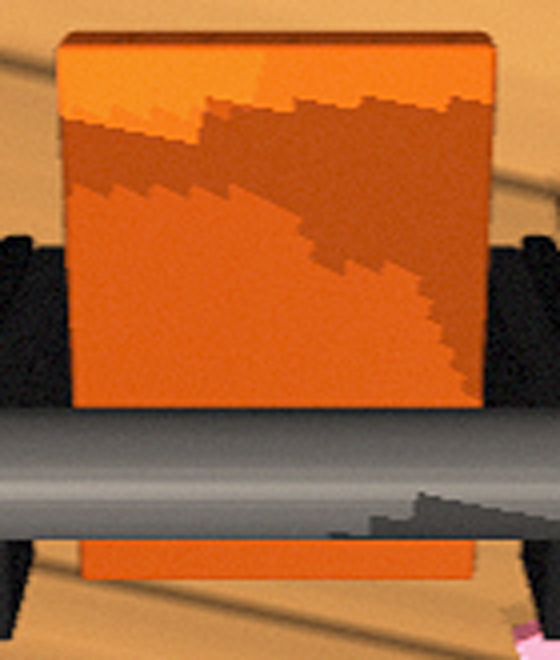

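Call:
{"fn": "carry_out", "kwargs": {"increments": [[0.005,0.02,0.01,1,1],[0.012,0.06,0.02,3,1],[0.02,0.105,0.02,6,1],[0.03,0.15,0.02,9,1],[0.038,0.195,0.02,12,1],[0.046,0.24,0.02,15,1],[0.054,0.285,0.02,18,1],[0.062,0.33,0.02,21,1],[0.07,0.375,0.02,24,1],[0.076,0.41,0.01,25.5,1],[0.079,0.434,0,25.5,1],[0.08,0.4439,0,25.5,1],[0.08,0.4439,0,25.5,1],[0.08,0.4439,-0.03,25.5,1],[0.08,0.4439,-0.06,25.5,1],[0.08,0.4439,-0.075,25.5,1],[0.08,0.4439,-0.075,25.5,1],[0.08,0.4439,-0.075,25.5,1]]}}

```text
time_s: 36.1
tool_pos: [0.5247, 0.1735, 0.2987]
tool_rot: [-179.9, -0.0, -50.4]
force: [0.0, 0.3, -0.3]
grip_width: 0.0496
```

```bash
python3 look.py w21;python3 - <<'E'
from h import *
p=cv2.imread('pics/w21.png')
cv2.imwrite('pics/w21c.png',cv2.resize(p[115:245,225:415],None,fx=4.2,fy=4.2,interpolation=cv2.INTER_CUBIC)[:600])
E
```

```text
36.15 [0.5249 0.1738 0.2993] [-1.7988e+02 -3.0000e-02 -5.0420e+01] [-59.8  13.5  44.  106.  -10.4  64.4 -62.5]
```

View pics/w21c.png

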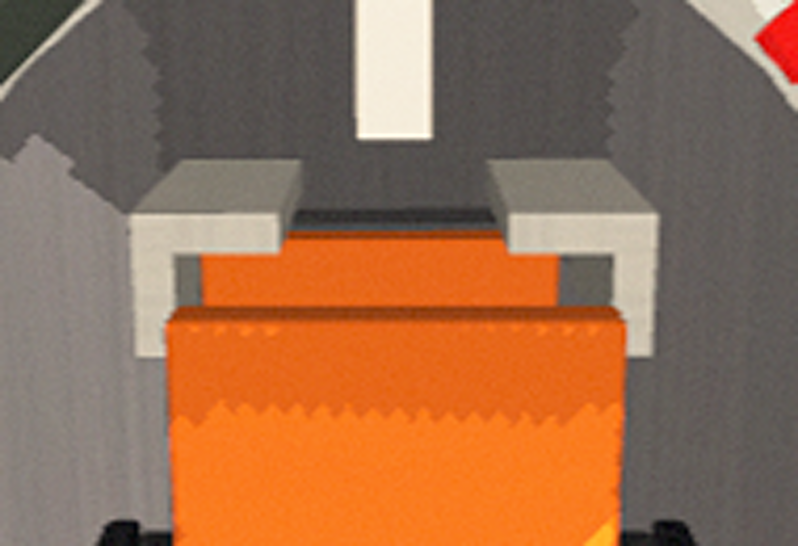

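Run:
```python
from h import *
f=lambda a,b,z:toolpt(225+a/4.2-.38,115+b/4.2-.38,z)
a,b=f(131,213,.1993),f(658,213,.1993);print((a+b)/2, 'nest y',(a+b)[1]/2+.042)
c,d=f(166,322,.1748),f(627,322,.1748);print((c+d)/2,'plate y',(c+d)[1]/2+.035)
```

```text
[-0.00086662 -0.04340076  0.1993    ] nest y -0.0014007595224162644
[-0.00065694 -0.03606618  0.1748    ] plate y -0.001066178544079581
```

Well aligned (0.3 mm). Lower and release.

Call:
{"fn": "carry_out", "kwargs": {"increments": [[0,0,-0.01,0,1],[0,0,-0.018,0,1],[0,0,-0.026,0,1],[0,0,-0.034,0,1],[0,0,-0.039,0,1],[0,0,-0.04,0,1],[0,0,-0.041,0,1],[0,0,-0.041,0,0.3],[0,0,-0.041,0,-0.5],[0,0,-0.041,0,-0.5],[0,0,-0.041,0,-0.5],[0,0,0,0,-0.5],[0,0,0.04,0,-0.7],[0,0,0.08,0,-1],[0,0,0.08,0,-1]]}}

```text
time_s: 37.65
tool_pos: [0.5259, 0.1748, 0.383]
tool_rot: [-179.4, -0.1, -50.3]
force: [0.5, 0.4, -0.1]
grip_width: 0.0812
```

```bash
python3 look.py w22;python3 - <<'E'
from h import *
p=cv2.imread('pics/w22.png')
cv2.imwrite('pics/w22c.png',cv2.resize(p[85:345,205:425],None,fx=2.2,fy=2.2,interpolation=cv2.INTER_CUBIC)[:600])
p,d=env.read_camera('top');cv2.imwrite('pics/top2.png',p[:,:,::-1])
E
```

```text
37.7 [0.5249 0.1748 0.3802] [-1.7969e+02 -2.0000e-02 -5.0330e+01] [-62.    8.6  45.1 100.6  -6.5  73.1 -65.6]
```

View pics/w22c.png

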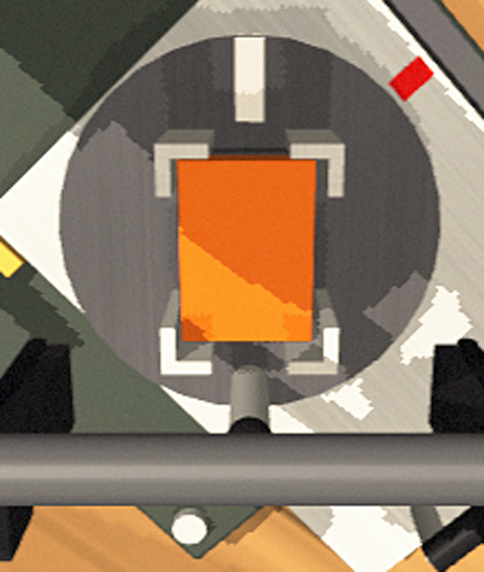

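View pics/top2.png

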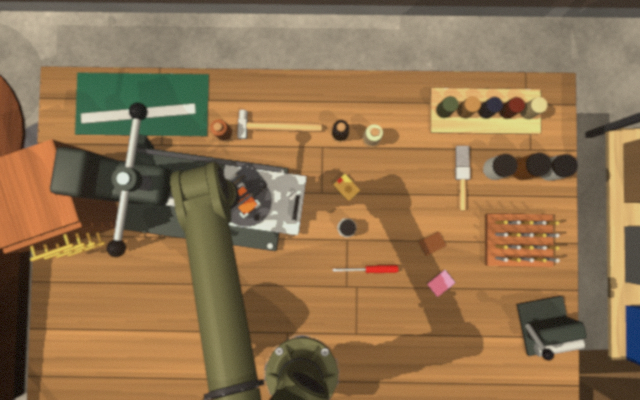

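Call:
{"fn": "carry_out", "kwargs": {"increments": [[0,-0.04,0.02,1,-1],[0,-0.085,0.02,2,-1],[0,-0.13,0.02,3,-1],[0.002,-0.175,0.02,4.3,-1],[0.004,-0.22,0.02,4.3,-1],[0.006,-0.265,0.02,4.3,-1],[0.008,-0.305,0.02,4.3,-1],[0.01,-0.335,0.02,4.3,-1],[0.01,-0.343,0.02,4.3,-1],[0.01,-0.343,0.02,4.3,-1],[0.01,-0.343,0.02,4.3,-1]]}}

```text
time_s: 38.85
tool_pos: [0.5343, -0.1669, 0.3967]
tool_rot: [180.0, 0.1, -46.0]
force: [0.4, -0.6, -0.0]
grip_width: 0.087
```

```bash
python3 look.py w23; python3 meas.py w23
```

```text
38.9 [ 0.5344 -0.1665  0.3969] [ 1.7998e+02  1.0000e-01 -4.5900e+01] [-37.4  11.5  59.3  98.5 -10.2  75.9 -22. ]
bolster [402.5 108.5  74.7  36.8  29.9] [14. 78.]
die [ 573.2 -129.5   67.    47.5   44.1] [320. 120.]
```

View pics/w23.png

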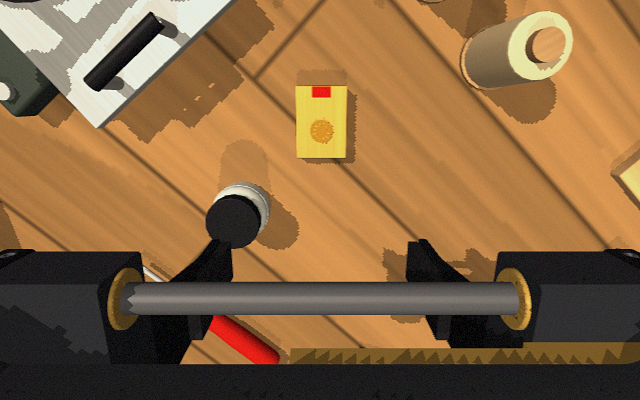

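Call:
{"fn": "carry_out", "kwargs": {"increments": [[0.02,0.018,-0.02,0,-1],[0.0388,0.037,-0.05,0,-1],[0.0388,0.037,-0.09,0,-1],[0.0388,0.037,-0.13,0,-1],[0.0388,0.037,-0.165,0,-1],[0.0388,0.037,-0.19,0,-1],[0.0388,0.037,-0.205,0,-1],[0.0388,0.037,-0.211,0,-1],[0.0388,0.037,-0.211,0,-1],[0.0388,0.037,-0.211,0,-1]]}}

```text
time_s: 39.9
tool_pos: [0.5737, -0.1315, 0.1881]
tool_rot: [-179.9, -0.1, -46.0]
force: [-0.2, 0.9, 0.8]
grip_width: 0.0872
```

```bash
python3 look.py w24
```

```text
39.95 [ 0.5737 -0.1316  0.1882] [-1.799e+02 -1.100e-01 -4.604e+01] [-29.3  30.   49.1 106.  -27.1  56.3 -14.6]
```

View pics/w24.png

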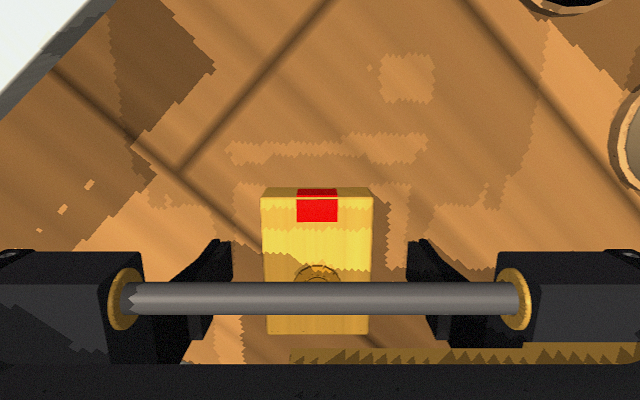

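Call:
{"fn": "carry_out", "kwargs": {"increments": [[0,0,-0.0015,0,-1],[0,0,-0.0015,0,-1],[0,0,-0.0015,0,0],[0,0,-0.0015,0,1],[0,0,-0.0015,0,1],[0,0,-0.0015,0,1],[0,0,-0.0015,0,1],[0,0,-0.0015,0,1]], "grip_force": 45}}

```text
time_s: 40.75
tool_pos: [0.5729, -0.1316, 0.1853]
tool_rot: [180.0, 0.0, -46.1]
force: [-0.2, 0.8, 0.1]
grip_width: 0.0494
```

Call:
{"fn": "carry_out", "kwargs": {"increments": [[0,0,0.03,0,1],[0,0,0.07,0,1],[0,0,0.11,0,1],[0,0,0.15,0,1],[0,0,0.17,0,1],[0,0,0.19,0,1],[0,0,0.19,0,1],[0,0,0.19,0,1]]}}

```text
time_s: 41.55
tool_pos: [0.5725, -0.1313, 0.3742]
tool_rot: [180.0, 0.1, -46.1]
force: [-1.0, 0.2, -5.2]
grip_width: 0.0495
```

```bash
python3 look.py w25;python3 - <<'E'
from h import *
p=cv2.imread('pics/w25.png')
cv2.imwrite('pics/w25c.png',cv2.resize(p[180:345,250:390],None,fx=4,fy=4,interpolation=cv2.INTER_CUBIC)[:660])
E
```

```text
41.6 [ 0.5723 -0.1312  0.3735] [ 1.799e+02  1.200e-01 -4.605e+01] [-37.2  17.6  57.3  96.5 -15.2  74.5 -22.9]
```

View pics/w25c.png

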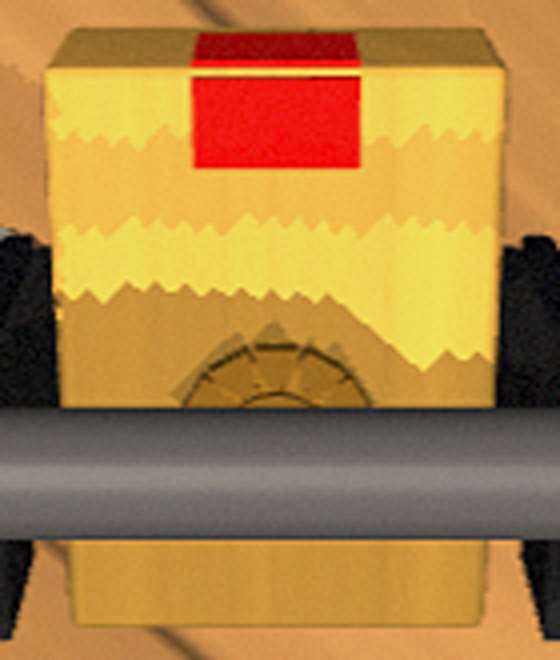

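Run:
```python
from h import *
z=.1853-.020
a,b=toolpt(320,180+67/4-.35,z),toolpt(320,180+627/4-.35,z);print(a[1],b[1],(a+b)[1]/2)
print([toolpt(250+u/4,197,z)[0] for u in (47,505)])
```

```text
-0.03633965304971032 0.03295543590432781 -0.0016921085726912533
[np.float64(-0.024970220393487175), np.float64(0.023483418622143405)]
```

Call:
{"fn": "carry_out", "kwargs": {"increments": [[-0.004,0.02,0.01,0,1],[-0.01,0.055,0.01,-1,1],[-0.016,0.095,0.01,-2,1],[-0.022,0.135,0.01,-3,1],[-0.028,0.175,0.01,-4.3,1],[-0.034,0.215,0.01,-4.3,1],[-0.04,0.25,0.01,-4.3,1],[-0.044,0.28,0.01,-4.3,1],[-0.047,0.298,0,-4.3,1],[-0.0482,0.3052,0,-4.3,1],[-0.0482,0.3052,-0.02,-4.3,1],[-0.0482,0.3052,-0.04,-4.3,1],[-0.0482,0.3052,-0.06,-4.3,1],[-0.0482,0.3052,-0.065,-4.3,1],[-0.0482,0.3052,-0.065,-4.3,1],[-0.0482,0.3052,-0.065,-4.3,1]]}}

```text
time_s: 43.2
tool_pos: [0.5253, 0.1728, 0.311]
tool_rot: [-180.0, -0.0, -50.4]
force: [-0.5, 0.4, -4.3]
grip_width: 0.0495
```

```bash
python3 look.py w26;python3 - <<'E'
from h import *
p=cv2.imread('pics/w26.png')
cv2.imwrite('pics/w26c.png',cv2.resize(p[105:235,225:415],None,fx=4.2,fy=4.2,interpolation=cv2.INTER_CUBIC)[:600])
E
```

```text
43.25 [0.5254 0.1731 0.3113] [-1.7992e+02 -4.0000e-02 -5.0410e+01] [-64.8  13.8  49.9 105.4 -11.5  66.  -61.4]
```

View pics/w26c.png

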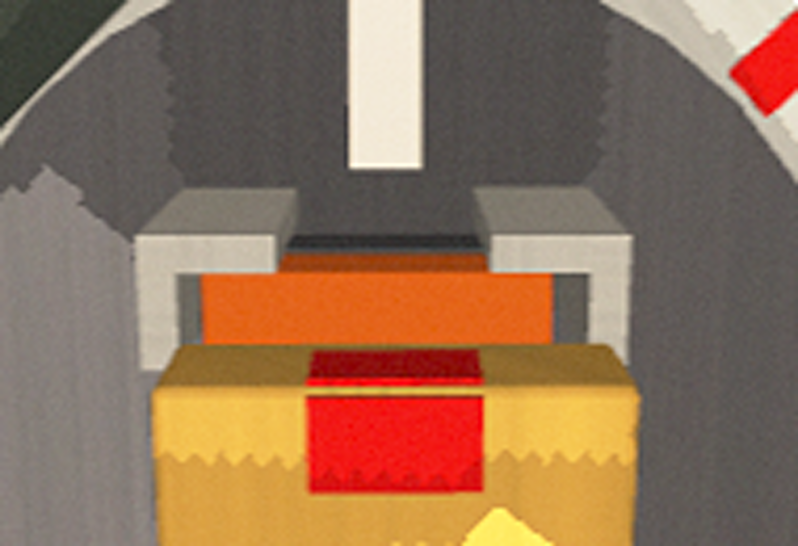

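Run:
```python
from h import *
f=lambda a,b,z:toolpt(225+a/4.2-.38,105+b/4.2-.38,z)
a,b=f(136,235,.2113),f(632,235,.2113);n=(a+b)/2+[0,.042,0]
c,d=f(153,387,.1653),f(639,387,.1653);q=(c+d)/2+[0,.035,0]
print(n,q)
M=np.load('w26_M.npy');print('move',M[:3,:3]@((n-q)*[1,1,0]))
```

```text
[-0.00221934 -0.00183257  0.2113    ] [-0.00072052 -0.00112069  0.1653    ]
move [-4.05931957e-04  1.60885828e-03 -6.89514196e-07]
```

Call:
{"fn": "carry_out", "kwargs": {"increments": [[0,0.0006,-0.005,0,1],[0,0.0006,-0.01,0,1],[0,0.0006,-0.01,0,1],[0,0.0006,-0.01,0,1]]}}

```text
time_s: 43.65
tool_pos: [0.5246, 0.1743, 0.3002]
tool_rot: [180.0, -0.0, -50.3]
force: [0.3, -0.2, -3.8]
grip_width: 0.0493
```

Call:
{"fn": "carry_out", "kwargs": {"increments": [[0.0003,0.0003,-0.007,0,1],[0.0003,0.0003,-0.014,0,1],[0.0003,0.0003,-0.02,0,1],[0.0003,0.0003,-0.026,0,1],[0.0003,0.0003,-0.029,0,1],[0.0003,0.0003,-0.03,0,1],[0.0003,0.0003,-0.03,0,1]]}}

```text
time_s: 44.35
tool_pos: [0.5251, 0.1745, 0.2702]
tool_rot: [180.0, -0.0, -50.4]
force: [0.5, 0.6, -4.7]
grip_width: 0.0495
```

```bash
python3 look.py w27
```

```text
44.4 [0.5251 0.1745 0.2704] [-1.7999e+02 -1.0000e-02 -5.0360e+01] [-63.3  17.   48.7 107.6 -14.4  61.8 -59.3]
```

View pics/w27.png

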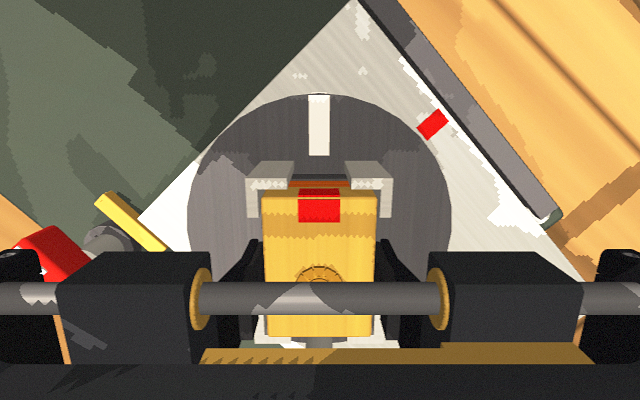

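Die is between the guides, mark to mark. Lower the last millimetre, release, lift, look.

Call:
{"fn": "carry_out", "kwargs": {"increments": [[0,0,-0.001,0,1],[0,0,-0.0015,0,1],[0,0,-0.0015,0,0.3],[0,0,-0.0015,0,-0.5],[0,0,-0.0015,0,-0.5],[0,0,-0.0015,0,-0.5],[0,0,0.03,0,-0.5],[0,0,0.07,0,-0.5],[0,0,0.11,0,-0.3],[0,0,0.11,0,0],[0,0,0.11,0,0]]}}

```text
time_s: 45.5
tool_pos: [0.5254, 0.1745, 0.3813]
tool_rot: [-179.8, 0.0, -50.3]
force: [-0.3, -0.5, 0.2]
grip_width: 0.0489
```

```bash
python3 look.py w28;python3 - <<'E'
from h import *
p=cv2.imread('pics/w28.png')
cv2.imwrite('pics/w28c.png',cv2.resize(p[85:345,205:425],None,fx=2.3,fy=2.3,interpolation=cv2.INTER_CUBIC)[:600])
E
```

```text
45.55 [0.5249 0.1745 0.3801] [-1.800e+02  2.000e-02 -5.035e+01] [-67.    9.5  51.1 100.6  -7.8  73.5 -64.4]
```

View pics/w28c.png

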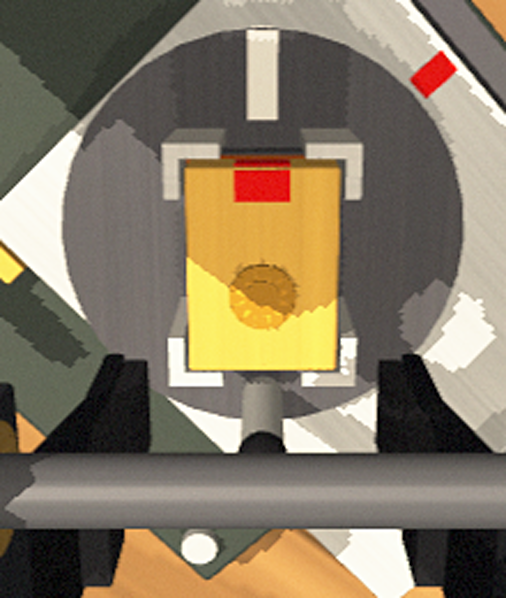

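Call:
{"fn": "carry_out", "kwargs": {"increments": [[-0.025,-0.02,0,0,0],[-0.0507,-0.0414,0,0,0],[-0.0507,-0.0414,-0.03,0,0],[-0.0507,-0.0414,-0.07,0,0],[-0.0507,-0.0414,-0.1,0,0],[-0.0507,-0.0414,-0.113,0,0],[-0.0507,-0.0414,-0.113,0,0],[-0.0507,-0.0414,-0.113,0,0]]}}

```text
time_s: 46.35
tool_pos: [0.4748, 0.1331, 0.2677]
tool_rot: [180.0, -0.1, -50.4]
force: [0.2, 0.0, 0.9]
grip_width: 0.0435
```

```bash
python3 look.py w29
python3 - <<'E'
import numpy as np
t0=np.radians(39.65)
for k in range(1,19):
    t=t0-np.radians(46.75)*k/18
    print([round(-.066*(np.cos(t)-np.cos(t0)),4),round(-.066*(np.sin(t)-np.sin(t0)),4),0,round(-46.75*k/18,1),1],end=', ')
E
```

```text
46.4 [0.4751 0.1332 0.2683] [-1.7992e+02 -5.0000e-02 -5.0370e+01] [-68.    7.9  52.8 115.8  -7.2  59.6 -62.1]
[np.float64(-0.0019), np.float64(0.0023), 0, -2.6, 1], [np.float64(-0.0036), np.float64(0.0048), 0, -5.2, 1], [np.float64(-0.0052), np.float64(0.0073), 0, -7.8, 1], [np.float64(-0.0068), np.float64(0.0099), 0, -10.4, 1], [np.float64(-0.0082), np.float64(0.0125), 0, -13.0, 1], [np.float64(-0.0094), np.float64(0.0152), 0, -15.6, 1], [np.float64(-0.0106), np.float64(0.018), 0, -18.2, 1], [np.float64(-0.0116), np.float64(0.0208), 0, -20.8, 1], [np.float64(-0.0125), np.float64(0.0236), 0, -23.4, 1], [np.float64(-0.0133), np.float64(0.0265), 0, -26.0, 1], [np.float64(-0.014), np.float64(0.0294), 0, -28.6, 1], [np.float64(-0.0145), np.float64(0.0324), 0, -31.2, 1], [np.float64(-0.0148), np.float64(0.0353), 0, -33.8, 1], [np.float64(-0.0151), np.float64(0.0383), 0, -36.4, 1], [np.float64(-0.0152), np.float64(0.0413), 0, -39.0, 1], [np.float64(-0.0151), np.float64(0.0443), 0, -41.6, 1], [np.float64(-0.015), np.float64(0.0473), 0, -44.2, 1], [np.float64(-0.0147), np.float64(0.0503), 0, -46.8, 1],
```

View pics/w29.png

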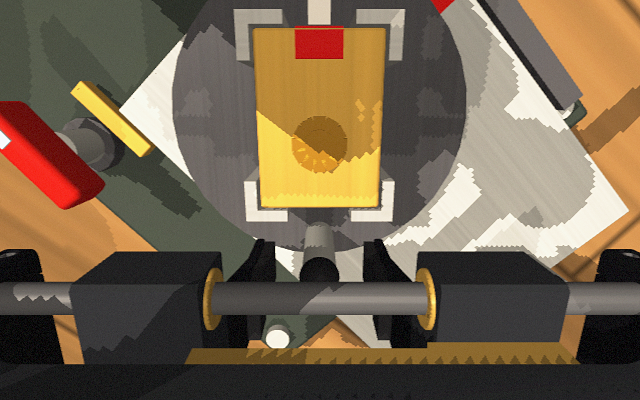

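Call:
{"fn": "carry_out", "kwargs": {"increments": [[0,0,0,0,0.5],[0,0,0,0,1],[0,0,0,0,1],[0,0,0,0,1],[0,0,0,0,1],[0,0,0,0,1]], "grip_force": 35}}

```text
time_s: 47.0
tool_pos: [0.4746, 0.1331, 0.2675]
tool_rot: [-180.0, -0.0, -50.4]
force: [0.3, -1.0, 1.1]
grip_width: 0.0155
```

Call:
{"fn": "carry_out", "kwargs": {"increments": [[-0.0019,0.0023,0,-2.6,1],[-0.0036,0.0048,0,-5.2,1],[-0.0052,0.0073,0,-7.8,1],[-0.0068,0.0099,0,-10.4,1],[-0.0082,0.0125,0,-13,1],[-0.0094,0.0152,0,-15.6,1],[-0.0106,0.018,0,-18.2,1],[-0.0116,0.0208,0,-20.8,1],[-0.0125,0.0236,0,-23.4,1],[-0.0133,0.0265,0,-26,1],[-0.014,0.0294,0,-28.6,1],[-0.0145,0.0324,0,-31.2,1],[-0.0148,0.0353,0,-33.8,1],[-0.0151,0.0383,0,-36.4,1],[-0.0152,0.0413,0,-39,1],[-0.0151,0.0443,0,-41.6,1],[-0.015,0.0473,0,-44.2,1],[-0.0147,0.0503,0,-46.8,1],[-0.0147,0.0503,0,-46.8,1],[-0.0147,0.0503,0,-46.8,1]]}}

```text
time_s: 49.0
tool_pos: [0.4597, 0.1838, 0.2675]
tool_rot: [-180.0, 0.0, -97.1]
force: [0.2, 1.6, 1.8]
grip_width: 0.0158
```

```bash
python3 look.py w30
```

```text
49.05 [0.4597 0.1838 0.2675] [-1.7998e+02  5.0000e-02 -9.7090e+01] [ -76.7    8.8   56.   115.6   -8.5   59.6 -113.8]
```

View pics/w30.png

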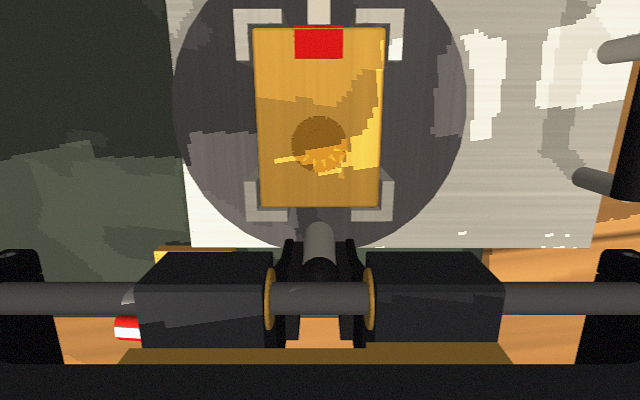

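Release, raise and check the alignment of the white mark with the index.

Call:
{"fn": "carry_out", "kwargs": {"increments": [[0,0,0,0,0.5],[0,0,0,0,0],[0,0,0,0,0],[0,0,0.04,0,0],[0,0,0.08,0,0],[0.02,-0.01,0.12,0,0],[0.05,-0.02,0.14,0,0],[0.06,-0.02,0.14,0,0],[0.06,-0.02,0.14,0,0]]}}

```text
time_s: 49.95
tool_pos: [0.5207, 0.1627, 0.4076]
tool_rot: [-179.9, -0.1, -97.3]
force: [-0.8, 0.0, -0.5]
grip_width: 0.0438
```

```bash
python3 look.py w31;python3 - <<'E'
from h import *
p=cv2.imread('pics/w31.png')
cv2.imwrite('pics/w31c.png',cv2.resize(p[40:240,200:440],None,fx=3,fy=3,interpolation=cv2.INTER_CUBIC)[:600])
E
```

```text
50.0 [0.5197 0.163  0.4068] [ 1.7997e+02 -1.1000e-01 -9.7240e+01] [ -75.4    8.1   60.7   99.7   -7.1   76.5 -110.5]
```

View pics/w31c.png

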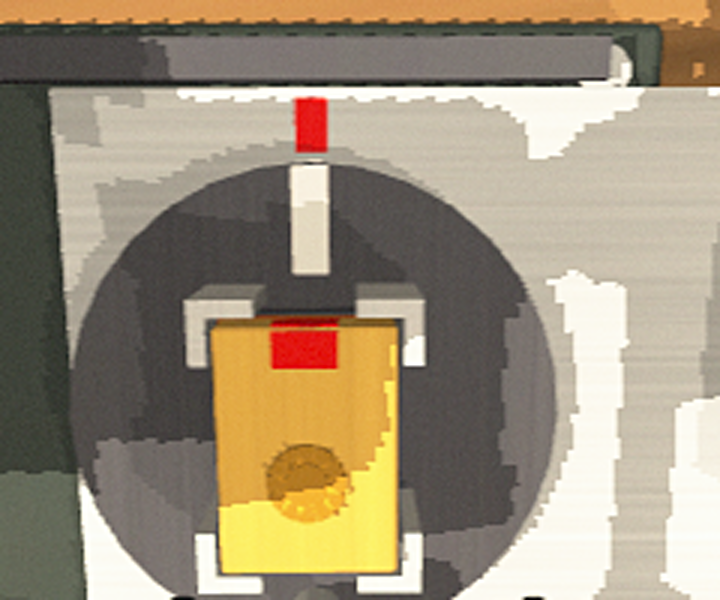

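Run:
```python
from h import *
M=np.load('w31_M.npy')
f=lambda a,b,z:ray('wrist',200+a/3-.33,40+b/3-.33,z,M)
w0,w1=f(310.5,274,.054),f(310,166,.054);i0,i1=f(311,100,.042),f(311.5,152,.042)
g=[f(*q,.1) for q in [(185,299),(424,299)]]
an=lambda d:np.degrees(np.arctan2(d[1],d[0]))
print(an(w1-w0),an(i0-i1),an(g[0]-g[1])-90);c=(w1-[.076*np.cos(np.radians(-7.1)),.076*np.sin(np.radians(-7.1)),0]);print(c,an((i0+i1)/2-c),((i0+i1)/2))
e=[f(0,82,.03),f(660,28,.03)]
b=[f(50,88,.042),f(700,86,.042)];print(an(b[1]-b[0])+90)
```

```text
-7.700555173236031 -7.377784167672775 -7.281991391134497
[0.52609522 0.17530156 0.054     ] -7.153525842616761 [0.61328005 0.1643594  0.042     ]
-7.087740069475458
```

Call:
{"fn": "carry_out", "kwargs": {"increments": [[0,-0.04,0,0,0],[-0.007,-0.085,0,0,0],[-0.0137,-0.125,0,0,0],[-0.0137,-0.1425,-0.03,0,0],[-0.0137,-0.1425,-0.07,0,0],[-0.0137,-0.1425,-0.11,0,0],[-0.0137,-0.1425,-0.14,0,0],[-0.0137,-0.1425,-0.16,0,0],[-0.0137,-0.1425,-0.165,0,0],[-0.0137,-0.1425,-0.165,0,0],[-0.0137,-0.1425,-0.165,0,0.5],[-0.0137,-0.1425,-0.165,0,1],[-0.0137,-0.1425,-0.165,0,1],[-0.0137,-0.1425,-0.165,0,1],[-0.0137,-0.1425,-0.165,0,1],[-0.0137,-0.1425,-0.165,0,1]]}}

```text
time_s: 51.6
tool_pos: [0.5062, 0.0215, 0.2427]
tool_rot: [-180.0, 0.1, -97.1]
force: [-0.0, 1.2, 3.3]
grip_width: 0.0126
```

```bash
python3 look.py w32
```

```text
51.65 [0.5062 0.0215 0.2427] [-1.7998e+02  7.0000e-02 -9.7130e+01] [-60.8  16.3  62.5 115.5 -17.2  58.  -87.1]
```

View pics/w32.png

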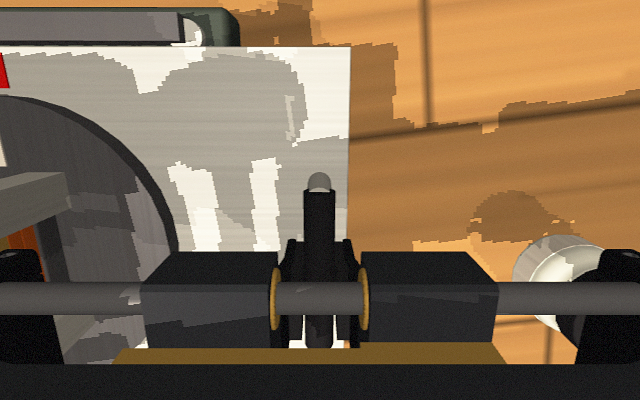

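Call:
{"fn": "carry_out", "kwargs": {"increments": [[0.0005,0.004,0,0,1],[0.0013,0.01,0,0,1],[0.0025,0.02,0,0,1],[0.0037,0.03,0,0,1],[0.005,0.04,0,0,1],[0.0064,0.051,0,0,1],[0.0077,0.062,0,0,1],[0.0091,0.073,0,0,1],[0.0105,0.084,0,0,1],[0.0118,0.095,0,0,1],[0.0132,0.106,0,0,1],[0.0146,0.117,0,0,1],[0.0159,0.128,0,0,1],[0.0173,0.139,0,0,1],[0.0187,0.15,0,0,1],[0.02,0.161,0,0,1],[0.0213,0.171,0,0,1],[0.0223,0.179,0,0,1],[0.023,0.185,0,0,1],[0.0234,0.188,0,0,1]]}}

```text
time_s: 53.65
tool_pos: [0.5298, 0.2082, 0.2427]
tool_rot: [-180.0, -0.1, -97.2]
force: [-1.5, -3.8, 7.0]
grip_width: 0.013
```

Call:
{"fn": "carry_out", "kwargs": {"increments": [[0.0001,0.001,0,0,1],[0.0002,0.002,0,0,1],[0.0003,0.003,0,0,1],[0.0003,0.003,0,0,1]]}}

```text
time_s: 54.05
tool_pos: [0.5301, 0.2104, 0.2427]
tool_rot: [-180.0, -0.1, -97.2]
force: [-1.2, -3.2, 5.4]
grip_width: 0.0124
```

Call:
{"fn": "carry_out", "kwargs": {"increments": [[0.0001,0.001,0,0,1],[0.0002,0.002,0,0,1],[0.0003,0.003,0,0,1],[0.0003,0.003,0,0,1]]}}

```text
time_s: 54.45
tool_pos: [0.5303, 0.2111, 0.2427]
tool_rot: [180.0, -0.4, -97.3]
force: [-2.9, -8.3, 9.3]
grip_width: 0.0134
```

Call:
{"fn": "carry_out", "kwargs": {"increments": [[0.0002,0.0015,0,0,1],[0.0003,0.0025,0,0,1],[0.0003,0.0025,0,0,1]]}}

```text
time_s: 54.75
tool_pos: [0.5306, 0.2117, 0.2426]
tool_rot: [179.9, -0.5, -97.4]
force: [-4.9, -12.2, 11.9]
grip_width: 0.0132
```

Call:
{"fn": "carry_out", "kwargs": {"increments": [[0,-0.003,0,0,1],[0,-0.003,0,0,0.5],[0,-0.003,0,0,0],[0,-0.003,0,0,0],[0,-0.003,0.03,0,0],[0,-0.01,0.07,0,0],[0,-0.04,0.09,0,0],[-0.02,-0.065,0.09,8,0],[-0.05,-0.065,0.09,16,0],[-0.08,-0.065,0.09,24,0],[-0.1,-0.065,0.09,32,0],[-0.102,-0.065,0.09,40,0],[-0.102,-0.065,0.09,48,0],[-0.102,-0.065,0.09,56,0],[-0.102,-0.065,0.09,64,0],[-0.102,-0.065,0.09,72,0],[-0.102,-0.065,0.09,80,0],[-0.102,-0.065,0.09,86,0],[-0.102,-0.065,0.09,86,0],[-0.102,-0.065,0.09,86,0]]}}

```text
time_s: 56.75
tool_pos: [0.4281, 0.1528, 0.3323]
tool_rot: [-180.0, -0.0, -11.3]
force: [0.6, 1.0, 0.6]
grip_width: 0.0435
```

```bash
python3 look.py w33
```

```text
56.8 [0.4282 0.1527 0.3323] [-1.7999e+02 -1.0000e-02 -1.1260e+01] [-92.8 -11.9  64.9 116.8  11.5  68.7 -43.8]
```

View pics/w33.png

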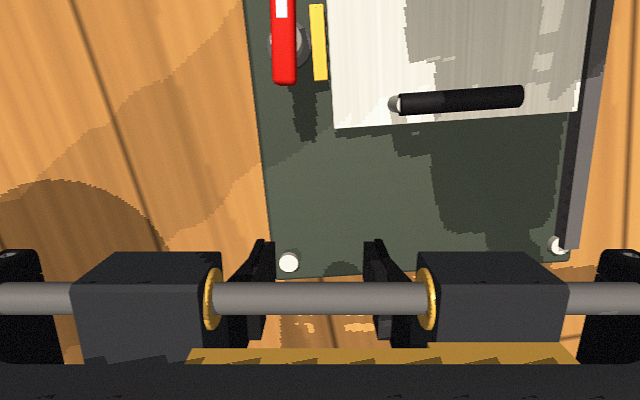

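Run:
```python
from h import *
a,_=env.read_camera('top');b,_=env.read_camera('side')
cv2.imwrite('pics/ts1.png',np.vstack([cv2.resize(a[100:400,0:400],(400,300)),cv2.resize(b[:300,0:400],(400,300))])[:,:,::-1])
```

```text
(no output)
```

View pics/ts1.png

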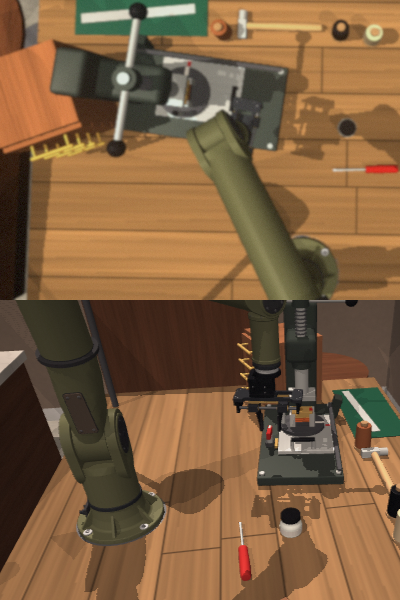

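Call:
{"fn": "carry_out", "kwargs": {"increments": [[0,0.02,0,0,0],[0,0.05,0,0,0],[0,0.08,0,0,0],[0,0.1,0,0,0],[0.0006,0.1152,0,0,0],[0.0006,0.1152,0,0,0],[0.0006,0.1152,0,0,0]]}}

```text
time_s: 57.6
tool_pos: [0.4289, 0.267, 0.332]
tool_rot: [179.9, -0.0, -11.2]
force: [0.1, -0.4, -0.2]
grip_width: 0.0437
```

```bash
python3 look.py w34
```

```text
57.65 [0.4291 0.2665 0.3321] [179.94  -0.   -11.25] [-97.7   5.4  66.7 110.6  -5.4  67.4 -40.3]
```

View pics/w34.png

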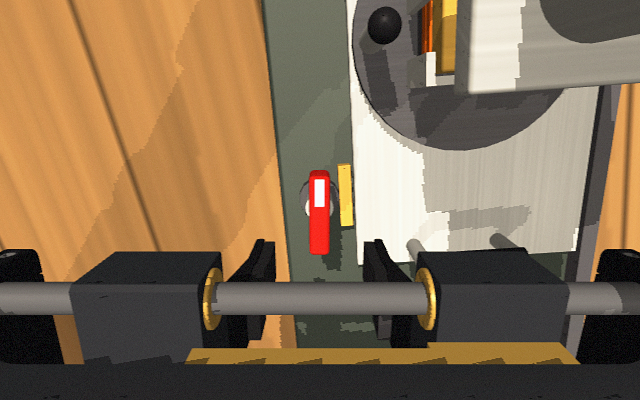

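Call:
{"fn": "carry_out", "kwargs": {"increments": [[0,-0.04,0,0,0],[0,-0.08,0,0,0],[0,-0.115,0,5,0],[0,-0.115,0,13,0],[0,-0.115,0,21,0],[0,-0.115,0,29,0],[0,-0.115,0,37,0],[0,-0.115,0,45,0],[0,-0.115,0,53,0],[0,-0.115,0,61,0],[0,-0.115,0,69,0],[0,-0.115,0,77,0],[0,-0.115,0,85,0],[0,-0.115,0,93,0],[0,-0.115,0,101,0],[0,-0.115,0,109,0],[0,-0.115,0,117,0],[0,-0.115,0,125,0],[0,-0.115,0,133,0],[0,-0.115,0,141,0]]}}

```text
time_s: 59.65
tool_pos: [0.4289, 0.1511, 0.3318]
tool_rot: [180.0, -0.1, 130.0]
force: [-0.4, -0.3, -0.7]
grip_width: 0.0437
```

```bash
python3 -c "
from h import *
o=env.get_obs();print(o['qpos'].round(1),o['tool_rot'])"
```

```text
[-100.   -16.8   69.8  116.9   16.6   69.9   93.1] [ 1.79999679e+02 -1.26805193e-01  1.30044294e+02]
```

Call:
{"fn": "carry_out", "kwargs": {"increments": [[0,0.03,0,0,0],[0,0.06,0,0,0],[0,0.09,0,0,0],[0,0.1165,0,0,0],[0,0.1165,0,8,0],[0,0.1165,0,16,0],[0,0.1165,0,24,0],[0,0.1165,0,32,0],[0,0.1165,0,38.5,0],[0,0.1165,0,38.5,0],[0,0.1165,0,38.5,0]]}}

```text
time_s: 60.75
tool_pos: [0.429, 0.2681, 0.3324]
tool_rot: [179.9, -0.0, 168.1]
force: [0.6, 0.6, -0.3]
grip_width: 0.0432
```

```bash
python3 look.py w35
```

```text
60.8 [0.429  0.2684 0.3324] [ 1.7995e+02 -4.0000e-02  1.6814e+02] [-96.3   5.4  65.  110.4  -5.3  67.4 138.8]
```

View pics/w35.png

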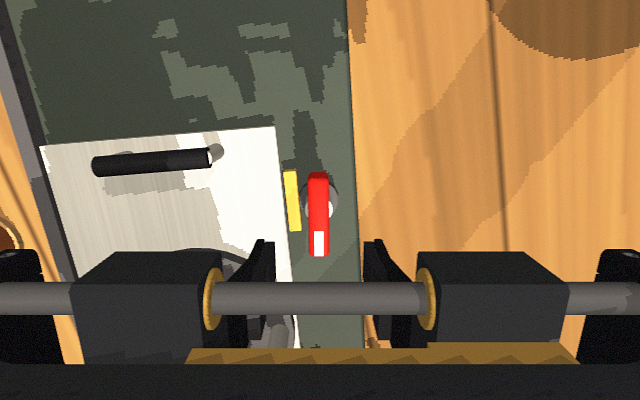

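Call:
{"fn": "carry_out", "kwargs": {"increments": [[0,0,-0.03,0,0],[0,0,-0.06,0,0],[0,0,-0.08,0,0],[0,0,-0.0885,0,0],[0,0,-0.0885,0,0],[0,0,-0.0885,0,0.5],[0,0,-0.0885,0,1],[0,0,-0.0885,0,1],[0,0,-0.0885,0,1],[0,0,-0.0885,0,1],[0,0,-0.0885,0,1]]}}

```text
time_s: 61.9
tool_pos: [0.4294, 0.2693, 0.2445]
tool_rot: [179.9, 0.1, 168.3]
force: [1.2, 0.1, 3.4]
grip_width: 0.0176
```

Call:
{"fn": "carry_out", "kwargs": {"increments": [[0,0,0,-5,1],[0,0,0,-10,1],[0,0,0,-15,1],[0,0,0,-20,1],[0,0,0,-25,1],[0,0,0,-30,1],[0,0,0,-35,1],[0,0,0,-40,1],[0,0,0,-45,1],[0,0,0,-50,1],[0,0,0,-55,1],[0,0,0,-60,1],[0,0,0,-65,1],[0,0,0,-70,1],[0,0,0,-75,1],[0,0,0,-80,1],[0,0,0,-84,1],[0,0,0,-87,1],[0,0,0,-88,1],[0,0,0,-88,1]]}}

```text
time_s: 63.9
tool_pos: [0.4301, 0.2682, 0.2444]
tool_rot: [179.8, 0.0, 80.3]
force: [4.7, -3.6, 2.5]
grip_width: 0.0179
```

```bash
python3 look.py w36;  python3 -c "
from h import *
o=env.get_obs();print(o['wrist_torque'],o['force'],o['grip_width'])"
```

```text
63.95 [0.4301 0.2682 0.2444] [1.7981e+02 3.0000e-02 8.0350e+01] [-95.7  19.9  69.9 115.5 -21.7  59.1  64.8]
[-0.85855567 -0.95441379  0.27247863] [ 3.36749052 -4.02383507  3.23199597] 0.017565580822755663
```

View pics/w36.png

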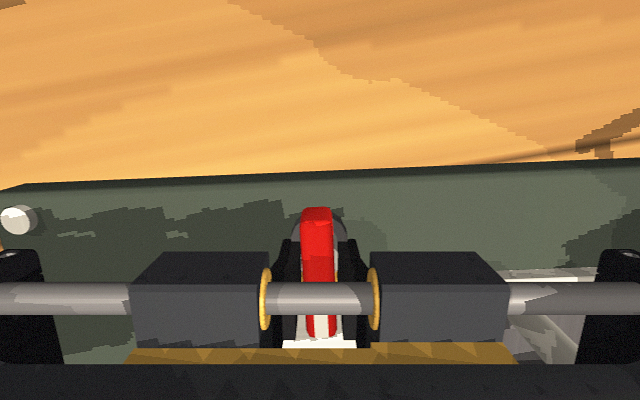

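Call:
{"fn": "carry_out", "kwargs": {"increments": [[0,0,0,-2,1],[0,0,0,-4,1],[0,0,0,-5,1],[0,0,0,-5,1]]}}

```text
time_s: 64.35
tool_pos: [0.4298, 0.2683, 0.2444]
tool_rot: [179.9, 0.0, 75.4]
force: [2.5, -3.9, 5.3]
grip_width: 0.0181
```

```bash
python3 -c "
from h import *
o=env.get_obs();print(o['wrist_torque'],o['force'],o['grip_width'],o['tool_rot'],o['qpos'].round(1))"
```

```text
[-0.84549505 -0.63963006  0.39087398] [ 2.5421454  -3.87221604  5.29927453] 0.018072098193085168 [1.79862173e+02 4.22990323e-02 7.53815284e+01] [-95.8  19.9  69.9 115.5 -21.7  59.2  59.9]
```

Call:
{"fn": "carry_out", "kwargs": {"increments": [[0,0,0,0,0.5],[0,0,0,0,0],[0,0,0,0,0],[0,0,0.03,0,0],[0,0,0.07,0,0],[0,-0.03,0.11,0,0],[0,-0.07,0.14,4,0],[0.01,-0.09,0.16,7,0],[0.02,-0.09,0.16,7,0],[0.02,-0.09,0.16,7,0]]}}

```text
time_s: 65.35
tool_pos: [0.4496, 0.1782, 0.4045]
tool_rot: [-180.0, -0.2, 82.2]
force: [0.2, 0.6, -0.2]
grip_width: 0.0438
```

```bash
python3 look.py w37
python3 - <<'E'
from h import *
p=cv2.imread('pics/w37.png')
for n in ['side','top']:
    a,_=env.read_camera(n);cv2.imwrite(f'pics/{n}9.png',a[:,:,::-1])
s=cv2.imread('pics/side9.png')
cv2.imwrite('pics/s9c.png',cv2.resize(s[70:190,230:370],None,fx=5,fy=5,interpolation=cv2.INTER_CUBIC))
E
```

```text
65.4 [0.4486 0.1791 0.4037] [-1.7994e+02 -5.0000e-02  8.2300e+01] [-99.5 -12.5  67.9 107.9  11.8  77.2  47.5]
```

View pics/w37.png

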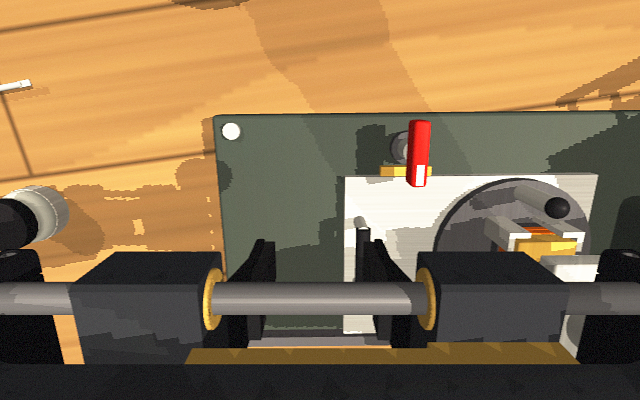

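View pics/s9c.png

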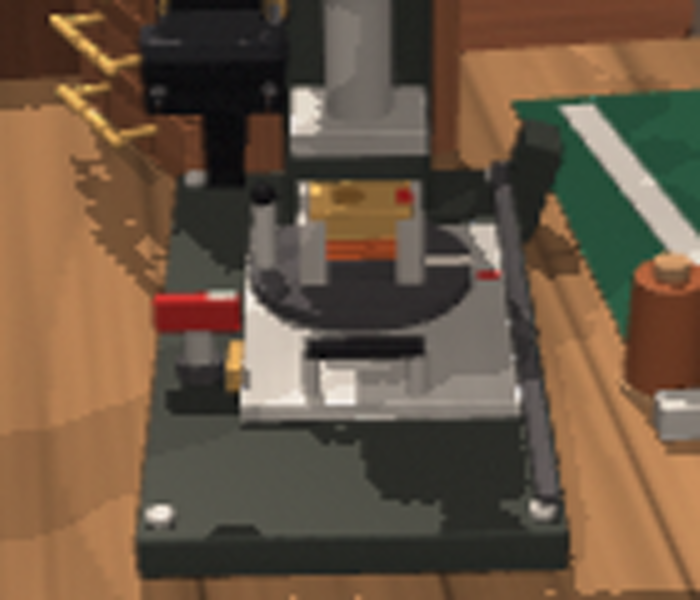

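View pics/top9.png

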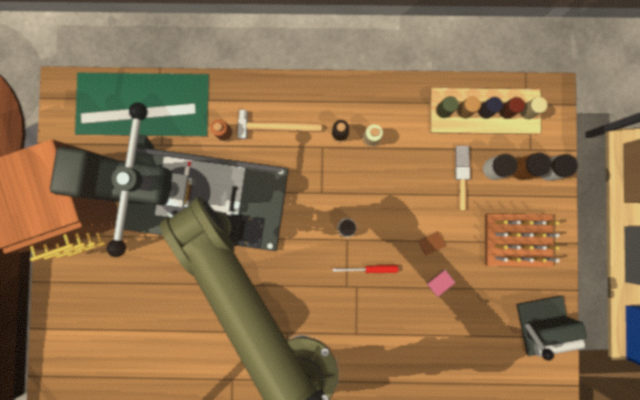

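Run:
```python
from h import *
M=np.load('w37_M.npy');p=cv2.imread('pics/w37.png')
cv2.imwrite('pics/w37c.png',cv2.resize(p[105:215,330:470],None,fx=5,fy=5,interpolation=cv2.INTER_CUBIC))
y=np.radians(-7.1);ex=np.array([np.cos(y),np.sin(y)]);ey=np.array([-ex[1],ex[0]])
b=ray('wrist',344.5,177,.042,M)[:2];print('bed',(b-[.4277,.2683])@ex,(b-[.4277,.2683])@ey)
```

```text
bed 0.028670641504498606 -0.06044915451950892
```

View pics/w37c.png

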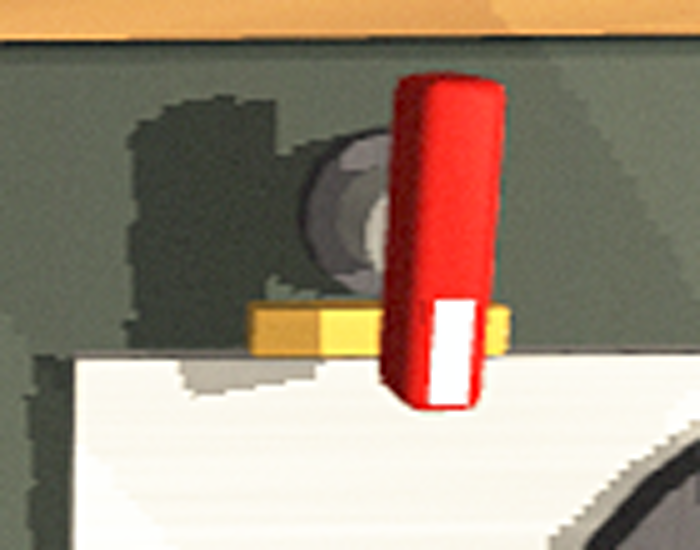

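Run:
```python
from h import *
M=np.load('w37_M.npy')
q=[ray('wrist',330+a/5,105+b/5,.089,M) for a,b in [(430,84),(506,86),(482,403),(415,405)]]
d=(q[2]+q[3]-q[0]-q[1]);print(np.degrees(np.arctan2(d[1],d[0])),np.mean(q,0))
env.sign_off();print('signed')
```

```text
-6.622906008220046 [0.42808084 0.2684545  0.089     ]
the job is handed in; nothing more can be done
signed
```

I did every step in the order asked and handed the job in at about 65 s of the 210 s allowed. No check failed.

- **Freeing the bed:** I turned the clamp to about 1.5 rad and drew the bed out to its loading stop. The arm felt about 12 N of resistance there.
- **Stacking:** The nest now holds the bolster, then both orange packing plates, then the brass die. The start pictures showed only two orange plates. The die is face up with its red mark at the white-mark end, and the wrist picture showed it square between the guides.
- **Turning the nest:** I turned it by its peg. The white mark measured within about 0.6° of the red index.
- **Closing up:** I pushed the bed in until it met the stop, with resistance again rising past 12 N. I then turned the clamp until it stopped.

**Last checks before handing in:**
- The bed corner was 1.5 mm from where it started, about the size of the camera error.
- The clamp bar lay across the slide at −6.6°, against −7.1° for the press's own axis.
- The side view showed the stack in the nest under the platen.
- The brown and pink plates, jar, thread and tools were still in place, and the gripper was clear of everything.

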